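Load a copper coupon on the dipping hook and hold it ready over the cell

TASK

Take the copper coupon out of the rack and hang it by its eye on the dipping hook, which lies in its stand, so that it hangs between the red collar and the upturned tip. Then lift the hook by its blue handle, carry the coupon over the bottles without disturbing them, and hold it upright, centred and square over the mouth of the narrow white cell, about a centimetre or two above the rim and touching nothing but the hook. Finish holding it still there: do not lower it in, put it down or let go; leave the other two coupons in the rack and never touch the cell.

Things in the scene. Friction and masses are not known exactly. Their poses are not given: they have to be found in the camera images.
- coupon_rack: White rack fixed on the worktop, 128 x 58 x 28 mm, origin at the centre of its underside, x along the row, z up. Three slots across it at x = -44, 0 and 44 mm, each 4.5 mm wide, 37 mm long in y, 22 mm deep (floor 6 mm above the worktop), a coupon upright in each. Which coupon is in which slot changes.
- copper_coupon: Reddish copper coupon, the one to load: a loose flat plate 34 mm wide (its y) x 75 mm high (its z) x 3 mm thick (its x), about 60 g. Origin at the middle of its lower edge. At the start it stands upright in a rack slot, 22 mm deep, and may lean a few degrees. A round eye of 16 mm goes through it along x, centred 15 mm below its upper edge.
- copper_coupon_eye (a point): Centre of the copper coupon's 16 mm eye, 60 mm above its lower edge; axes as the coupon's.
- aluminium_coupon: Pale bright aluminium coupon of the same size and axes; stays in the rack.
- dark_coupon: Dark grey steel coupon of the same size and axes; stays in the rack.
- hook_stand: White stand fixed on the worktop; origin on the worktop beneath the middle of the handle, x along the hook toward its tip. Base plate x = -65 to 85 mm, 66 wide, 10 thick. Rear fork (x = -42 to -34 mm, 33 wide, 100 high) holds the handle, narrow front fork (x = 56 to 62 mm, 18 wide, 107 high) holds the rod; both are open upward, 10 and 13 mm deep.
- dipping_hook: Loose hook, 190 g, lying level in its stand, rod axis 100 mm up. Origin: on the rod axis at the middle of the blue handle; x to the tip, z up. Handle x = -48 to 54 mm, 16 wide, 20 high; grip it from above between the forks. Steel rod 5 mm thick, straight to x = 98 mm, then rising 4 mm to its end at x = 110 (tip's top 6.5 mm above the axis). Red collar, 16 mm across, at x = 64 to 67 mm.
- hook_seat (a point): Point on the hook's rod axis at x = 84 mm, midway between collar and tip, where the coupon is best hung, its x along the hook's x; axes as the hook's. Hung there, the eye's upper edge rests on the rod and the eye's centre is 5.5 mm below the axis.
- dipping_cell: Loose narrow white open cell, outside 46 mm (its x) x 70 mm (its y) x 80 mm high, opening 38 x 62 mm; a bead makes the rim 52 x 76 mm. Origin at the centre of its underside. The coupon is square to it when the coupon's thickness (its x) lies along the cell's x, either way round.
- cell_mouth (a point): Centre of the cell's mouth, level with its rim 80 mm above the worktop; axes as the cell's.
- buffer_bottle: White-capped plastic bottle 53 mm in diameter, 118 mm high, standing between the hook and the cell; origin at the centre of its underside.
- brown_bottle: Brown bottle with a black cap, 58 mm in diameter, 126 mm high, standing between the hook and the cell; origin at the centre of its underside.
Mind the look-alikes: they are no part of the job. Leave any purple look-alike of the buffer_bottle alone. What is shaped like the coupon_rack but yellow is not meant.

How it is judged:
By the outcome, as a careful person would: the job done as asked, in the order asked, and still so for the second after the job is handed in, while the arm keeps its last pose, push and grip.
It also fails if it takes over 67 s, if anything falls off the work surface, if the arm or the gripper's body presses on something with over 40 N, if the wrist force passes 120 N, or if a joint passes its speed limit or range.

ROBOT

A 6-joint arm with a two-finger parallel gripper is mounted at the origin on a cart in front of the work surface, level with it; the furniture and walls round the work are solid. World frame = base frame: x ahead of the robot, y to its left, z up, the work surface at z = 0. Lengths are in m, angles in rad, forces in N, time in s.
With the tool pointing down it reaches from about 0.35 to 0.775 m from the base axis. Payload 5.5 kg.
Tool frame: the origin (TCP) lies midway between the tips of the shut fingers; the grasp point (between the pads) lies 19 mm behind it (env.tcp_to_grasp is the distance from the TCP to the grasp point, in m); z points along the fingers, y is the direction in which the jaws open and shut (so a half turn about z gives the same grasp; the last joint's range is limited). The gripper opens to 85 mm and grips with 20 to 120 N. Pads are 22 mm wide; open, the fingers measure 114 mm over their backs; the gripper's body (76 mm by 85 mm) begins 54 mm behind the grasp point. The pads swing forward as they close: fully open they stand 13 mm farther back than shut.
Start: joints at [0.98, 0.313, 0.046, 1.304, 0, 1.431], TCP at [0.251, 0.518, 0.231] pointing down, gripper open.
Joint ranges: [-2.76, 2.76], [-0.86, 1.69], [-1.03, 1.26], [-2.2, 2.34], [-1.47, 1.5], [-3.14, 3.14]. Speed limits (rad/s): [2.57, 2.57, 3.14, 3.14, 3.14, 3.14].

INTERFACE

Orientations are given as a unit quaternion [w, x, y, z].
In Python, from workcell import get_state, viewer, hand_in, finder, env gives the robot as it stands.
- The arm moves only by the tool arm_command, never from a script. Its argument "motion" is a list of rows, each an object of numbers: "x", "y", "z": the shift along the tool's x, y, z in mm; "rx", "ry", "rz": the turn, a rotation vector about the tool's x, y, z in degrees; "hand": the closure, from -1 (fully open) to 1 (shut). A call has 1 to 10 rows; each row is the pose to reach, as a shift and turn from the pose commanded when the call began, along the tool's axes at that moment; what a row does not reach only later rows make up. A row lasts 1/8 s, in which the tool goes at most 62.5 mm and 10.7 degrees, less where a joint would pass 70% of its speed; a pose out of reach is approached as far as the arm can. A call with a gripper value outside its range is refused whole. The fingers move at their own pace and stop on an object; "force" is the grip in N (left out, the last holds). Time passes only in rows, so rows that repeat a pose let the fingers close. It gives the time, the measured TCP pose, the force and the opening at its end, in the units of the state.
- get_state(): the state, without advancing time (a new reading comes with each control period).
- viewer.read_camera(name): name is "scene" or "top"; returns a dict with "image" (420x560x3 uint8, red, green, blue), "z_map" (420x560 float32, m along the optical axis (not along the pixel's ray), 0 where there is no reading), "intrinsics" (3x3 intrinsics, pixels), "k1" (the pictures are not rectified: a ray, as slopes to the right and down, at radius r is drawn at 1 + k1 r^2 times it, then the intrinsics apply), "rvec" (rotation vector, rad) and "tvec" (3), from world to camera coordinates, as OpenCV has them. Camera axes: x right, y down, z forward; pixel columns grow to the right and rows downward; lengths in m; the calibration is good to about 2 mm. A picture is of the moment at which its call begins.
- hand_in(): hands the job in, once; it reports no verdict.
Trained networks look in a picture, given as the dict that the camera call returned (one of the last four; its "shot" number tells which), for a name from the list of things; names that differ only in an ending like _2 or _b are one class to them, and where a whole thing is asked for, a point or a joint stands for the part that bears it (a point fixed in the world has none). Each returns a list of dicts, best first, with "score" (0 to 1); they miss things now and then, are a little off and sometimes report something else, mostly with a low value. They report only what shows in the picture. A call takes as long as a camera call. They do not tell look-alikes from the thing itself.
- finder.find_in(picture, query): "at" ([column, row] in pixels, amid what is visible of it).
- finder.masks_of(picture, query): "region" (420x560 bool, what is visible of it) and "at" ([column, row] in pixels, amid what is visible of it).
The state is a dict: "clock": time; "joint_pos": joint angles; "qvel": joint speeds; "tau": joint torques, N m; "tcp_pos": TCP position; "orientation": TCP orientation; "wrist_force": force on the tool from outside, world axes, zero at the start; "ft_torque": the same for the moment, N m; "finger_gap": finger opening in m.
Only numpy, scipy, OpenCV 4.12 (cv2) and the standard library are available. Lean on these libraries where they do the work, as an engineer would, in place of code of your own. Each camera call takes 0.05 s, during which the arm holds its last target.

## Working session

There is one attempt and no reset: what is moved stays moved. The work goes in short steps, Python scripts to look and compute and a tool call to move; the robot and the scene stay as the last step left them, time stands still between calls to the robot, and variables do not carry over. Pictures are saved under pics/ and viewed, and the job is handed in when it is done.

Besides the shell and the picture viewer there is one more tool, called after "Call:" by a JSON object that holds its "method" and its "body". arm_command: Moves the arm, as the interface text tells. Its arguments: {"type":"object","properties":{"motion":{"type":"array","items":{"type":"object","properties":{"x":{"type":"number"},"y":{"type":"number"},"z":{"type":"number"},"rx":{"type":"number"},"ry":{"type":"number"},"rz":{"type":"number"},"hand":{"type":"number"}}}},"force":{"type":"number"}},"required":["motion"]}

```bash
ls; mkdir -p pics
cat > h.py <<'E'
import numpy as np, cv2
from workcell import get_state, viewer, hand_in, finder, env
from scipy.spatial.transform import Rotation as R
def cam(p):
    K=np.array(p["intrinsics"]);Rm=R.from_rotvec(np.array(p["rvec"]).ravel()).as_matrix();t=np.array(p["tvec"]).ravel()
    return K,Rm,t
def cloud(p):
    K,Rm,t=cam(p);k1=p["k1"]
    z=p["z_map"];v,u=np.mgrid[0:z.shape[0],0:z.shape[1]]
    a=(u-K[0,2])/K[0,0];b=(v-K[1,2])/K[1,1]
    rd=np.hypot(a,b);r=rd.copy()
    for _ in range(20): r=rd/(1+k1*r*r)
    s=np.where(rd>0,r/np.maximum(rd,1e-9),1);a=a*s;b=b*s
    P=np.stack([a*z,b*z,z],-1)
    W=(P-t)@Rm
    W[z<=0]=np.nan
    return W
def proj(p,X):
    K,Rm,t=cam(p);c=np.atleast_2d(X)@Rm.T+t
    a=c[:,0]/c[:,2];b=c[:,1]/c[:,2];s=1+p["k1"]*(a*a+b*b)
    return np.stack([K[0,0]*a*s+K[0,2],K[1,1]*b*s+K[1,2]],-1)
def shot(n): return viewer.read_camera(n)
def save(p,f,crop=None,scale=1):
    im=p["image"][...,::-1]
    if crop: im=im[crop[1]:crop[3],crop[0]:crop[2]]
    cv2.imwrite("pics/"+f,cv2.resize(im,None,fx=scale,fy=scale,interpolation=cv2.INTER_CUBIC))
def st():
    s=get_state();np.set_printoptions(precision=4,suppress=True)
    print("t",s["clock"],"q",np.array(s["joint_pos"]),"tcp",np.array(s["tcp_pos"]),"ori",np.array(s["orientation"]),"F",np.array(s["wrist_force"]),"gap",s["finger_gap"])
    return s
def to_tool(s,Xw): return 1000*(R.from_quat(np.array(s["orientation"])[[1,2,3,0]]).inv().apply(np.array(Xw)-np.array(s["tcp_pos"])))
E
python3 - <<'E'
from h import *
import pickle
d={}
for n in("scene","top"):
    p=shot(n);save(p,n+"0.png",scale=1.42);d[n]=p
    print(n,p["intrinsics"],p["k1"],p["rvec"],p["tvec"])
pickle.dump(d,open("d0.pkl","wb"))
for n in d:
  for q in ["coupon_rack","copper_coupon","copper_coupon_eye","hook_stand","dipping_hook","hook_seat","dipping_cell","cell_mouth","buffer_bottle","brown_bottle"]:
    r=finder.find_in(d[n],q);print(n,q,[(np.round(x["at"]).tolist(),round(x["score"],2)) for x in r[:4]])
st()
E
```

```text
pics
scene [[402.12213127   0.         285.84209963]
 [  0.         402.12213127 215.70404597]
 [  0.           0.           1.        ]] -0.0944017708076792 [ 2.03048802 -0.5139896   0.32661477] [-0.41562332  0.18528     0.75408543]
top [[531.99780675   0.         281.24923081]
 [  0.         531.99780675 205.04694456]
 [  0.           0.           1.        ]] 0.06772079213132638 [ 2.09209073 -2.14708922  0.17554742] [0.04589687 0.49075948 1.57132626]
scene coupon_rack [([378.0, 311.0], 0.91)]
scene copper_coupon [([370.0, 298.0], 0.65), ([399.0, 277.0], 0.45), ([255.0, 179.0], 0.2)]
scene copper_coupon_eye [([368.0, 294.0], 0.55)]
scene hook_stand [([269.0, 240.0], 0.62)]
scene dipping_hook [([272.0, 208.0], 0.67)]
scene hook_seat [([266.0, 208.0], 0.68), ([367.0, 295.0], 0.47)]
scene dipping_cell [([259.0, 175.0], 0.88), ([268.0, 191.0], 0.15)]
scene cell_mouth [([254.0, 177.0], 0.72)]
scene buffer_bottle [([272.0, 190.0], 0.73), ([222.0, 180.0], 0.65)]
scene brown_bottle [([242.0, 198.0], 0.88)]
top coupon_rack [([376.0, 194.0], 0.82), ([343.0, 235.0], 0.79)]
top copper_coupon [([383.0, 203.0], 0.47)]
top copper_coupon_eye [([383.0, 202.0], 0.49)]
top hook_stand [([282.0, 217.0], 0.87)]
top dipping_hook [([281.0, 217.0], 0.72)]
top hook_seat [([282.0, 217.0], 0.48)]
top dipping_cell [([186.0, 187.0], 0.7)]
top cell_mouth [([180.0, 191.0], 0.96)]
top buffer_bottle [([226.0, 193.0], 0.87), ([182.0, 221.0], 0.65), ([282.0, 217.0], 0.41)]
top brown_bottle [([230.0, 223.0], 0.65)]
t 1.1 q [0.9804 0.3132 0.0461 1.3036 0.     1.4312] tcp [0.2505 0.5176 0.2313] ori [0.     0.2235 0.9747 0.    ] F [-0.6693  0.5206  0.1095] gap 0.08556329398497789
```

View pics/scene0.png

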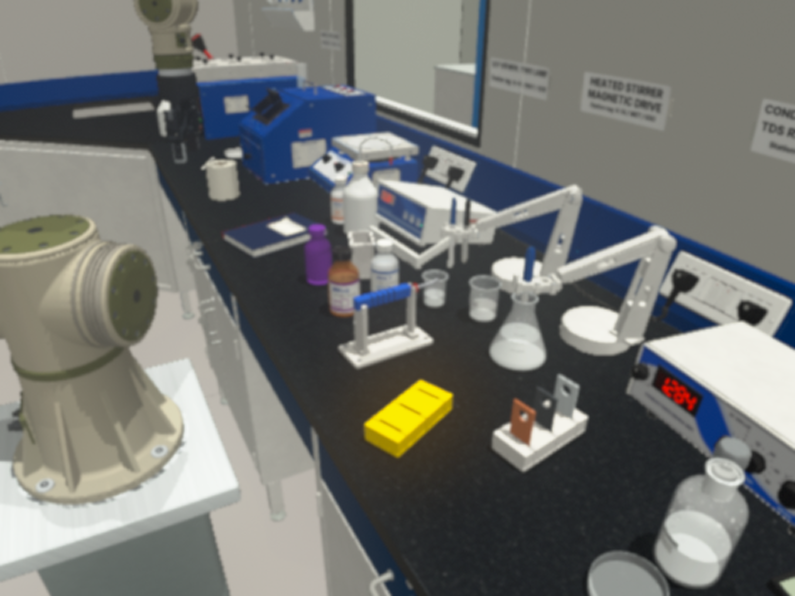

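View pics/top0.png

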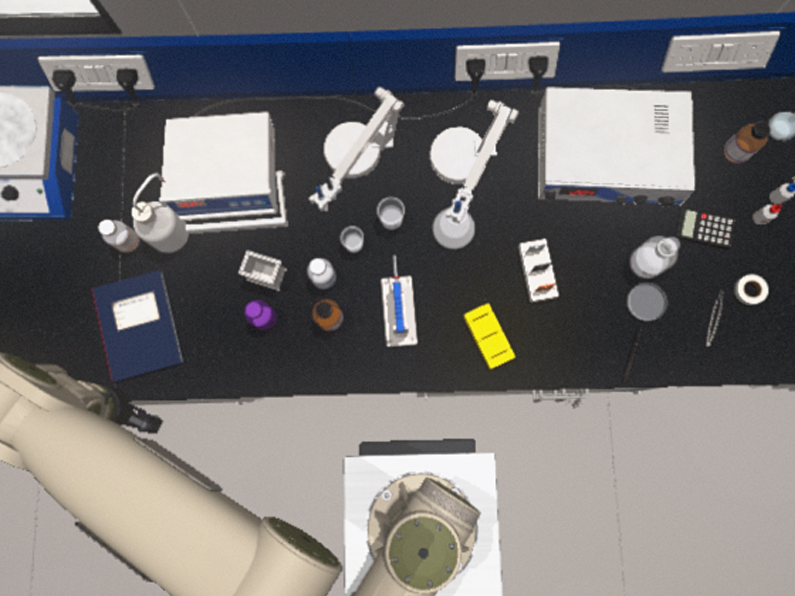

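Run:
```python
from h import *
import pickle
d=pickle.load(open("d0.pkl","rb"))
p=d["top"];W=cloud(p);
def reg(u0,v0,u1,v1): return W[v0:v1,u0:u1].reshape(-1,3),p["image"][v0:v1,u0:u1].reshape(-1,3).astype(int)
def rect(P,name):
    r=cv2.minAreaRect((P[:,:2]*1000).astype(np.float32));print(name,len(P),np.round(r[0],1),np.round(r[1],1),round(r[2],1),"z",np.round(np.nanpercentile(P[:,2]*1000,[5,50,95]),1))
P,C=reg(360,160,400,220)
m=(P[:,2]>.018)&(P[:,2]<.036);rect(P[m],"rack")
m=(P[:,2]>.045);Q=P[m];print("coupons")
# image colour
for q,c in zip(Q*1000,C[m]): print(np.round(q).astype(int),c,end=";")
print()
P,C=reg(262,175,300,250)
m=(P[:,2]>.006)&(P[:,2]<.02);rect(P[m],"stand base")
m=(C[:,2]-C[:,0]>60)&(P[:,2]>.05);rect(P[m],"handle")
m=(P[:,2]>.08);rect(P[m],"hook all")
P,C=reg(160,172,208,208)
m=(P[:,2]>.06);rect(P[m],"cell rim")
P,C=reg(210,178,245,212);m=(P[:,2]>.1);rect(P[m],"buffer cap")
P,C=reg(213,205,247,240);m=(P[:,2]>.1);rect(P[m],"brown cap");m=(P[:,2]>.03);rect(P[m],"brown")
P,C=reg(165,205,205,235);m=(P[:,2]>.03);rect(P[m],"purple")
# surface tall obstacles list
for n,(u,v) in dict(beaker1=(247,168),beaker2=(275,150),arm2=(225,138),flask=(320,160),arm1tip=(228,140),arm2tip=(322,143),box=(200,160)).items(): print(n,W[v,u])
```

```text
rack 674 [ 535.4 -267.8] [132.   59.8] 8.7 z [21.9 28.5 33.8]
coupons
[ 584 -275   76] [253 250 248];[ 583 -277   81] [243 240 240];[ 580 -255   84] [248 245 243];[ 580 -258   84] [248 246 245];[ 580 -261   83] [249 247 246];[ 579 -264   85] [249 248 247];[ 580 -267   83] [240 237 236];[ 579 -270   86] [231 227 228];[ 581 -274   78] [231 228 229];[ 580 -277   81] [231 229 231];[ 578 -247   78] [249 247 246];[ 578 -250   81] [240 238 236];[ 578 -253   78] [231 226 226];[ 577 -255   82] [230 228 227];[ 579 -260   75] [230 227 228];[ 579 -262   76] [225 222 225];[ 582 -268   61] [217 216 218];[ 579 -269   72] [184 179 181];[ 578 -271   78] [154 152 154];[ 579 -275   71] [161 158 159];[ 576 -244   76] [195 190 189];[ 577 -248   71] [203 200 204];[ 577 -251   73] [182 180 182];[ 578 -255   65] [175 171 173];[ 580 -259   59] [217 216 217];[ 580 -262   57] [211 208 208];[ 579 -265   62] [158 156 158];[ 580 -268   58] [128 129 127];[ 580 -272   54] [108 106 106];[ 582 -276   49] [107 106 103];[ 578 -244   56] [194 188 183];[ 576 -246   65] [116 114 112];[ 576 -249   62] [111 107 109];[ 578 -
[... 2527 characters left out ...]
9.5 115.5]
hook all 268 [476.6  32.6] [160.4  29.8] 0.2 z [ 97.1 108.3 114.6]
cell rim 237 [545.7 326.4] [81.1 54.9] 71.5 z [64.4 78.6 84.8]
buffer cap 105 [534.4 199.8] [31.3 31.7] 65.5 z [110.8 118.1 124.1]
brown cap 121 [442.3 185.5] [30.2 31.8] 89.4 z [104.7 125.7 130.4]
brown 344 [441.5 186.6] [56.1 55.7] 43.5 z [ 48.2  91.8 129. ]
purple 333 [447.3 329.4] [52.7 53.4] 45.4 z [ 41.2  87.5 123. ]
beaker1 [0.61647624 0.13752426 0.02200074]
beaker2 [0.67155322 0.04874852 0.02386562]
arm2 [0.67773266 0.19130154 0.14114619]
flask [ 0.61828108 -0.08691762  0.08620153]
arm1tip [0.67772384 0.18486978 0.12114246]
arm2tip [ 0.63683423 -0.08710678  0.19852234]
box [0.6517613  0.28769346 0.00241617]
```

Run:
```python
from h import *
import pickle
d=pickle.load(open("d0.pkl","rb"))
save(d["top"],"rackt.png",(340,150,420,250),7);save(d["top"],"cellt.png",(155,165,300,255),5)
save(d["scene"],"racks.png",(330,250,430,340),7);save(d["scene"],"cells.png",(200,140,330,260),6)
W=cloud(d["top"])
print(np.nanmax(W[90:260,100:420,2].reshape(17,10,32,10),axis=(1,3)).round(2))
```

```text
[[0.01 0.11 0.11 0.11 0.11 0.11 0.11 0.11 0.11 0.09 0.01 0.01 0.01 0.04
  0.04 0.2  0.21 0.14 0.01 0.01 0.04 0.04 0.04 0.1  0.22 0.22 0.01 0.03
  0.11 0.12 0.12 0.11]
 [0.01 0.12 0.12 0.12 0.12 0.12 0.12 0.12 0.12 0.09 0.01 0.01 0.03 0.04
  0.18 0.19 0.17 0.07 0.01 0.01 0.04 0.04 0.04 0.19 0.21 0.01 0.01 0.03
  0.12 0.12 0.12 0.12]
 [0.01 0.12 0.13 0.13 0.13 0.13 0.13 0.13 0.13 0.1  0.01 0.01 0.01 0.16
  0.17 0.17 0.04 0.01 0.01 0.01 0.04 0.04 0.04 0.19 0.2  0.01 0.01 0.04
  0.12 0.12 0.12 0.12]
 [0.25 0.23 0.13 0.13 0.14 0.14 0.14 0.14 0.14 0.11 0.01 0.01 0.19 0.19
  0.16 0.03 0.01 0.01 0.01 0.01 0.03 0.04 0.17 0.18 0.01 0.01 0.01 0.04
  0.12 0.12 0.12 0.12]
 [0.24 0.14 0.14 0.14 0.14 0.14 0.15 0.15 0.14 0.14 0.03 0.13 0.19 0.15
  0.12 0.01 0.01 0.08 0.01 0.01 0.01 0.01 0.16 0.17 0.01 0.01 0.01 0.05
  0.11 0.11 0.12 0.12]
 [0.19 0.14 0.14 0.14 0.14 0.12 0.12 0.11 0.1  0.11 0.04 0.13 0.13 0.13
  0.01 0.01 0.08 0.08 0.08 0.01 0.01 0.15 0.2  0.14 0.01 0.01 0.01 0.01
  0.07 0.01 0.04 0.04]
 [0.18 0.14 0.12 0.08 0.06 0.06 0.06 0.06 0.06 0.04 0.04 0.01 0.01 0.01
  0.01 0.01 0.08 0.08 0.08
[... 1039 characters left out ...]
.01 0.03
  0.03 0.01 0.01 0.01]
 [0.03 0.03 0.02 0.01 0.01 0.01 0.01 0.13 0.12 0.08 0.01 0.01 0.13 0.13
  0.06 0.01 0.01 0.12 0.12 0.02 0.01 0.01 0.03 0.04 0.04 0.03 0.01 0.01
  0.01 0.01 0.01 0.01]
 [0.03 0.03 0.03 0.01 0.01 0.01 0.01 0.04 0.06 0.02 0.01 0.01 0.08 0.08
  0.01 0.01 0.01 0.11 0.12 0.02 0.01 0.01 0.01 0.04 0.04 0.04 0.01 0.01
  0.01 0.01 0.01 0.01]
 [0.03 0.03 0.03 0.01 0.01 0.01 0.01 0.01 0.01 0.01 0.01 0.01 0.01 0.01
  0.01 0.01 0.01 0.02 0.02 0.02 0.01 0.01 0.01 0.04 0.04 0.04 0.03 0.01
  0.01 0.01 0.01 0.01]
 [0.03 0.03 0.03 0.01 0.01 0.01 0.01 0.01 0.01 0.01 0.01 0.01 0.01 0.01
  0.01 0.01 0.01 0.01 0.01 0.01 0.01 0.01 0.01 0.01 0.04 0.04 0.04 0.01
  0.01 0.01 0.01 0.01]]
```

View pics/rackt.png

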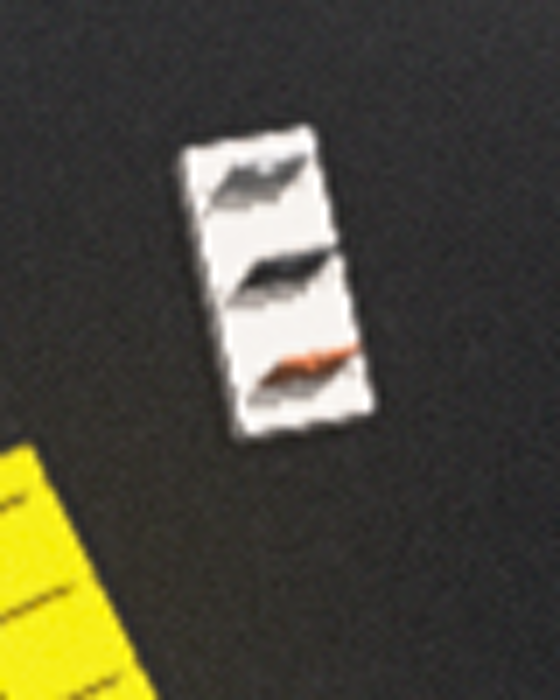

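View pics/cellt.png

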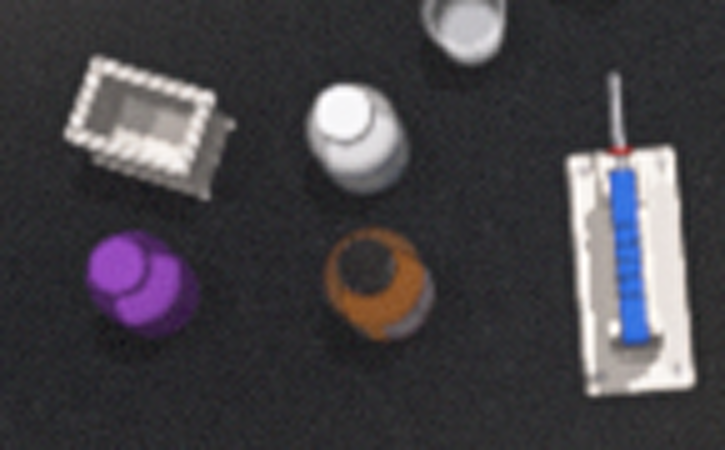

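View pics/cells.png

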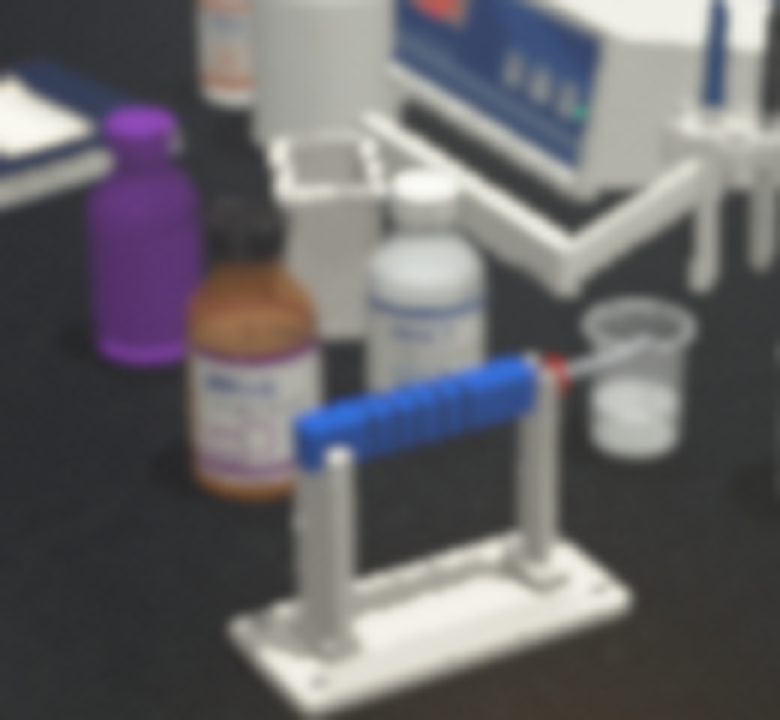

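View pics/racks.png

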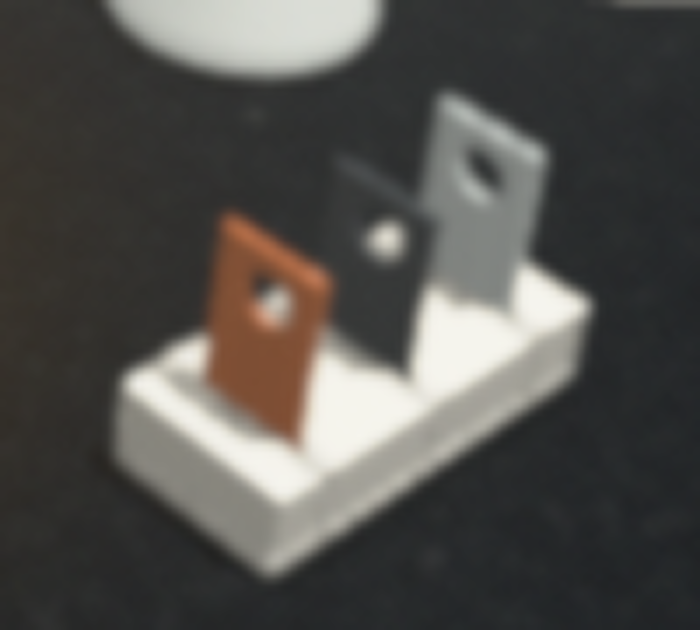

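Run:
```python
from h import *
import pickle
d=pickle.load(open("d0.pkl","rb"))
np.set_printoptions(precision=1,suppress=True)
def line(P,n):
    c=P.mean(0);u,s,v=np.linalg.svd(P-c);a=v[0];a=a*np.sign(a[0]);t=(P-c)@a
    print(n,len(P),c*1000,"yaw",np.degrees(np.arctan2(a[1],a[0])),"pitch",np.degrees(np.arcsin(a[2])),"ext",np.percentile(t,[1,99])*1000)
for n in d:
    p=d[n];W=cloud(p);C=p["image"].astype(int)
    box=(abs(W[...,0]-.46)<.13)&(abs(W[...,1]-.037)<.04)
    m=(C[...,2]-C[...,0]>60)&box&(W[...,2]>.085);line(W[m],n+" blue")
    m=box&(W[...,2]>.088)&(W[...,0]>.515);line(W[m],n+" rod")
    for x in W[m][::3]*1000: print(x.round(),end="")
    print()
    m=box&(W[...,2]>.088)&(C[...,0]-C[...,2]>50);line(W[m],n+" red") if m.sum()>2 else 0
    m=box&(W[...,2]>.006)&(W[...,2]<.014)
    r=cv2.minAreaRect((W[m][:,:2]*1000).astype(np.float32));print(n,"stand",r)
    m=(abs(W[...,0]-.535)<.09)&(abs(W[...,1]+.268)<.06)&(W[...,2]>.018)&(W[...,2]<.036)
    print(n,"rack",cv2.minAreaRect((W[m][:,:2]*1000).astype(np.float32)))
    m=(abs(W[...,0]-.546)<.06)&(abs(W[...,1]-.326)<.06)&(W[...,2]>.072)&(W[...,2]<.09)
    print(n,"cell",cv2.minAreaRect((W[m][:,:2]*1000).astype(np.float32)),np.median(W[m][:,2])*1000)
    m=(abs(W[...,0]-.49)<.02)&(abs(W[...,1]+.273)<.04)&(W[...,2]>.035)&(C[...,0]-C[...,2]>40)
    P=W[m];c=P.mean(0);v=np.linalg.svd(P-c)[2];nn=v[2]*np.sign(v[2][0]);print(n,"copper c",c*1000,"n",np.round(nn,3),"yaw",np.degrees(np.arctan2(nn[1],nn[0])),"zmax",P[:,2].max()*1000)
    t=np.array([-nn[1],nn[0]]);t/=np.hypot(*t);s=P[:,:2]@t*1000;print(" along y",np.percentile(s,[1,50,99]),"mid->",)
    print(" eye",[(x["at"]) for x in finder.find_in(p,"copper_coupon_eye")[:1]] if 0 else "")
```

```text
scene blue 356 [446.3  28.5 105.4] yaw 2.9368362710817704 pitch -1.1950003756301053 ext [-49.8  49.1]
scene rod 32 [534.6  37.8 102.7] yaw 5.288189520163826 pitch 3.899651604783665 ext [-18.9  19. ]
[552.  41. 106.][549.  42. 104.][540.  36. 105.][550.  38. 103.][536.  38. 103.][543.  36. 102.][523.  35. 104.][531.  35. 103.][516.  37. 103.][523.  36. 102.][516.  37. 100.]
scene red 6 [508.9  32.9 105.6] yaw -87.3609174466498 pitch -22.501423266111665 ext [-5.5  4. ]
scene stand ((453.40228271484375, 33.58619689941406), (151.0918426513672, 69.49797821044922), 3.5823252201080322)
scene rack ((532.775146484375, -272.1528015136719), (130.06260681152344, 58.4239501953125), 8.313161849975586)
scene cell ((543.6724243164062, 324.0850524902344), (82.20247650146484, 52.245826721191406), 70.5706787109375) 79.32032073645625
scene copper c [ 489.2 -278.6   59.7] n [ 1.   0.2 -0. ] yaw 9.455250288273842 zmax 82.87601065639188
 along y [-372.3 -355.2 -337.9] mid->
 eye 
top blue 176 [447.9  36.  109.6] yaw 3.2467006845590514 pitch -0.5989553943566248 ext [-50.2  50.6]
top rod 25 [536.2  40.6 102.1] yaw 3.71852771351988 pitch 4.07372648354436 ext [-20.4  20.5]
[557.  43. 103.][552.  40. 109.][547.  43. 105.][545.  40.  99.][535.  41. 104.][530.  38. 102.][525.  41.  97.][522.  38.  97.][515.  41.  98.]
top red 5 [512.   38.8 105.6] yaw 33.32607683709598 pitch -57.833468142363884 ext [-4.9  8.4]
top stand ((460.375732421875, 37.49951171875), (258.0854187011719, 78.88102722167969), 0.29098328948020935)
top rack ((535.4181518554688, -267.7908020019531), (132.02871704101562, 59.77627944946289), 8.720073699951172)
top cell ((545.6844482421875, 326.4010009765625), (81.14617919921875, 54.8934440612793), 71.49475860595703) 79.58516730173443
top copper c [ 489.3 -272.8   68.8] n [ 1.   0.1 -0. ] yaw 8.581126904721344 zmax 82.61956040967951
 along y [-359.5 -342.9 -329. ] mid->
 eye
```

```bash
cat >> h.py <<'E'
def plan(xyz_mm,jawdeg):
    """shift/turn in tool axes for target TCP, tool down, jaw(y) axis heading jawdeg (mod 180)"""
    s=st();q=R.from_quat(np.array(s["orientation"])[[1,2,3,0]]);m=q.as_matrix()
    best=None
    for a in (jawdeg,jawdeg+180):
        a=np.radians(a);y=np.array([np.cos(a),np.sin(a),0]);z=np.array([0,0,-1.]);x=np.cross(y,z)
        T=R.from_matrix(np.stack([x,y,z],1));rv=(q.inv()*T).as_rotvec(degrees=True)
        if best is None or np.linalg.norm(rv)<np.linalg.norm(best): best=rv
    print("shift",np.round(to_tool(s,np.array(xyz_mm)/1000),1),"turn",np.round(best,2),"jaw now",np.degrees(np.arctan2(m[1,1],m[0,1])))
E
python3 -c "
from h import *
plan([489.5,-275,180],98.8)"
```

```text
t 1.1 q [0.9804 0.3132 0.0461 1.3036 0.     1.4312] tcp [0.2505 0.5176 0.2313] ori [0.     0.2235 0.9747 0.    ] F [-0.6693  0.5206  0.1095] gap 0.08556329398497789
shift [-560.4 -609.3   51.3] turn [  0.     0.   -34.63] jaw now 64.17183774931605
```

Call:
{"method": "arm_command", "body": {"motion": [{"x": -40, "y": -45, "z": 0, "rz": -5}, {"x": -80, "y": -88, "rz": -9}, {"x": -122, "y": -132, "rz": -12}, {"x": -163, "y": -178, "rz": -15}, {"x": -204, "y": -222, "rz": -18}, {"x": -245, "y": -266, "rz": -21}, {"x": -286, "y": -311, "rz": -24}, {"x": -327, "y": -356, "rz": -27}, {"x": -368, "y": -400, "rz": -30}, {"x": -409, "y": -444, "rz": -34.6}]}}

```text
invalid input at $.motion[0]: expected keys x, y, z, rx, ry, rz, hand
```

```bash
python3 -c "
from h import *
plan([489.5,-275,130],98.8)"
```

```text
t 1.1 q [0.9804 0.3132 0.0461 1.3036 0.     1.4312] tcp [0.2505 0.5176 0.2313] ori [0.     0.2235 0.9747 0.    ] F [-0.6693  0.5206  0.1095] gap 0.08556329398497789
shift [-560.4 -609.3  101.3] turn [  0.     0.   -34.63] jaw now 64.17183774931605
```

Call:
{"method": "arm_command", "body": {"motion": [{"x": -40, "y": -45, "z": 0, "rx": 0, "ry": 0, "rz": -5, "hand": -1}, {"x": -80, "y": -88, "z": 0, "rx": 0, "ry": 0, "rz": -9, "hand": -1}, {"x": -122, "y": -132, "z": 0, "rx": 0, "ry": 0, "rz": -12, "hand": -1}, {"x": -163, "y": -178, "z": 0, "rx": 0, "ry": 0, "rz": -15, "hand": -1}, {"x": -204, "y": -222, "z": 0, "rx": 0, "ry": 0, "rz": -18, "hand": -1}, {"x": -245, "y": -266, "z": 0, "rx": 0, "ry": 0, "rz": -21, "hand": -1}, {"x": -286, "y": -311, "z": 0, "rx": 0, "ry": 0, "rz": -24, "hand": -1}, {"x": -327, "y": -356, "z": 0, "rx": 0, "ry": 0, "rz": -27, "hand": -1}, {"x": -368, "y": -400, "z": 0, "rx": 0, "ry": 0, "rz": -30, "hand": -1}, {"x": -409, "y": -444, "z": 0, "rx": 0, "ry": 0, "rz": -34.6, "hand": -1}]}}

```text
clock: 2.35
tcp_pos: [0.4256, -0.0624, 0.2317]
orientation: [0.001, -0.077, 0.997, -0.0]
wrist_force: [0.5, 0.3, -0.1]
finger_gap: 0.0852
```

```bash
python3 -c "
from h import *
plan([489.5,-275,130],98.8)"
```

```text
t 2.35 q [-0.3328  0.0317 -0.2958  1.242   0.0004 -0.4879] tcp [ 0.4256 -0.0624  0.2317] ori [ 0.0007 -0.0775  0.997  -0.0001] F [ 0.4886  0.3152 -0.0761] gap 0.08519450218438468
shift [ -30.1 -219.9  101.8] turn [-0.02  0.08  0.08] jaw now 98.88459373501637
```

Call:
{"method": "arm_command", "body": {"motion": [{"x": -7, "y": -50, "z": 10, "rx": 0, "ry": 0, "rz": 0, "hand": -1}, {"x": -14, "y": -105, "z": 20, "rx": 0, "ry": 0, "rz": 0, "hand": -1}, {"x": -21, "y": -160, "z": 40, "rx": 0, "ry": 0, "rz": 0, "hand": -1}, {"x": -26, "y": -195, "z": 70, "rx": 0, "ry": 0, "rz": 0, "hand": -1}, {"x": -30, "y": -220, "z": 102, "rx": 0, "ry": 0, "rz": 0, "hand": -1}, {"x": -30, "y": -220, "z": 102, "rx": 0, "ry": 0, "rz": 0, "hand": -1}]}}

```text
clock: 3.1
tcp_pos: [0.4871, -0.2736, 0.1264]
orientation: [-0.002, -0.075, 0.997, 0.002]
wrist_force: [-0.1, 0.7, 0.1]
finger_gap: 0.0848
```

Run:
```python
from h import *
st()
for n in("scene","top"):
    p=shot(n);save(p,n+"1.png",(300,130,460,330) if n=="scene" else (320,120,440,280),4 if n=="scene" else 4)
    W=cloud(p);m=(abs(W[...,0]-.49)<.1)&(abs(W[...,1]+.275)<.12)&(W[...,2]>.13)&(W[...,2]<.2)
    P=W[m]*1000;print(n,len(P),np.percentile(P,[0,2,50,98,100],axis=0))
    m=(abs(W[...,0]-.49)<.02)&(abs(W[...,1]+.273)<.04)&(W[...,2]>.035)&(W[...,2]<.09)&(p["image"][...,0].astype(int)-p["image"][...,2]>40)
    print(m.sum(),W[m].mean(0)*1000,W[m][:,1].min(),W[m][:,1].max())
```

```text
t 3.1 q [-0.6555  0.3383 -0.1816  1.0557  0.     -0.8063] tcp [ 0.4871 -0.2736  0.1264] ori [-0.0018 -0.0754  0.9972  0.0017] F [-0.0852  0.662   0.1409] gap 0.08481761561875971
scene 925 [[ 462.2862 -348.381   139.403 ]
 [ 464.1551 -346.777   143.4965]
 [ 483.1463 -315.641   181.7912]
 [ 504.2331 -207.0216  199.3923]
 [ 510.1394 -200.781   199.9842]]
301 [ 489.2905 -278.5053   59.3336] -0.29542947095608385 -0.26151477030127224Traceback (most recent call last):
  File "<stdin>", line 6, in <module>
    return _quantile_unchecked(
        a, q, axis, out, overwrite_input, method, keepdims, weights)
    return _ureduce(a,
                    func=_quantile_ureduce_func,
    ...<5 lines>...
                    overwrite_input=overwrite_input,
                    method=method)
    r = func(a, **kwargs)
    result = _quantile(arr,
                       quantiles=q,
    ...<2 lines>...
                       out=out,
                       weights=wgt)
    slices_having_nans = np.isnan(arr[-1, ...])
                                  ~~~^^^^^^^^^
IndexError: index -1 is out of bounds for axis 0 with size 0
```

View pics/scene1.png

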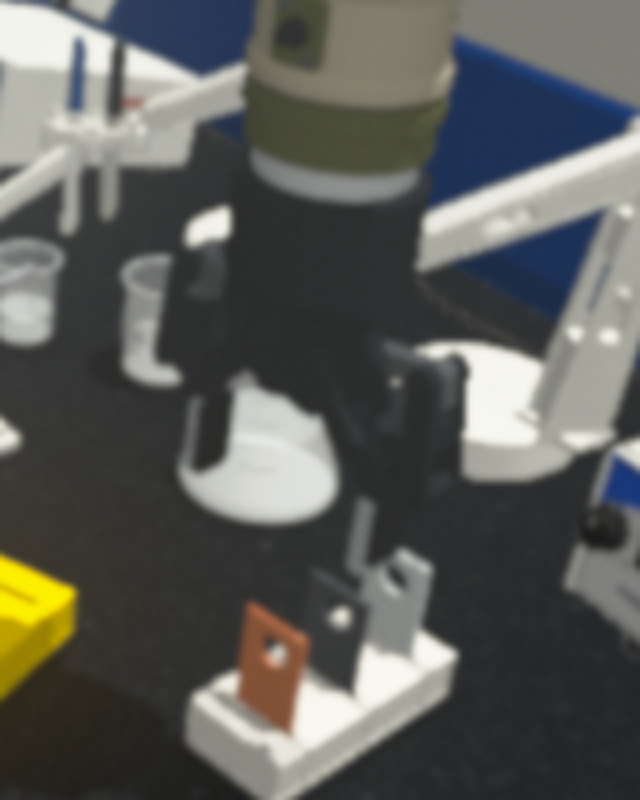

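Run:
```python
from h import *
p=shot("scene");W=cloud(p)
m=(abs(W[...,0]-.49)<.06)&(abs(W[...,1]+.275)<.1)&(W[...,2]>.138)&(W[...,2]<.165)
P=W[m]*1000
for lo in range(138,166,4):
    Q=P[(P[:,2]>=lo)&(P[:,2]<lo+4)]
    for side in (1,-1):
        S=Q[side*(Q[:,1]+275)>0]
        if len(S)>2: print(lo,side,len(S),"y",np.percentile(S[:,1],[2,98]),"x",np.percentile(S[:,0],[2,98]))
```

```text
142 1 8 y [-232.07441281 -227.75817695] x [472.41192701 486.30932147]
142 -1 6 y [-322.62205311 -318.28635775] x [484.75750959 493.5664715 ]
146 1 20 y [-231.82650282 -226.92438294] x [468.45817412 489.94078123]
146 -1 10 y [-325.16060915 -317.99981557] x [483.39180636 491.58178823]
150 1 25 y [-231.99764351 -218.7035668 ] x [468.34684218 488.53404676]
150 -1 17 y [-327.96239371 -317.47846734] x [482.97719203 499.46805553]
154 1 22 y [-231.78080776 -217.82106009] x [468.69818239 490.6926668 ]
154 -1 28 y [-329.26966247 -317.11242878] x [483.50710076 500.98999735]
158 1 28 y [-231.76443186 -217.90899043] x [468.16688451 490.07791665]
158 -1 27 y [-328.87517524 -319.35277357] x [483.28326125 502.50871209]
162 1 17 y [-231.40187239 -218.09027911] x [468.94807525 490.28396443]
162 -1 18 y [-328.71392787 -317.32678902] x [482.75700565 500.38517743]
```

```bash
python3 -c "
from h import *
plan([490.3,-277,40],98.9)"
```

```text
t 3.25 q [-0.6527  0.3329 -0.1798  1.0578  0.0003 -0.8061] tcp [ 0.4885 -0.2726  0.1301] ori [ 0.0002 -0.0766  0.9971  0.    ] F [-0.3662  0.5056 -0.5099] gap 0.08542028652095827
shift [-1.  -4.6 90.1] turn [-0.    0.03 -0.11] jaw now 98.79167754680785
```

Call:
{"method": "arm_command", "body": {"motion": [{"x": -2.2, "y": -4.3, "z": 20, "rx": 0, "ry": 0, "rz": 0, "hand": -1}, {"x": -2.2, "y": -4.3, "z": 45, "rx": 0, "ry": 0, "rz": 0, "hand": -1}, {"x": -2.2, "y": -4.3, "z": 70, "rx": 0, "ry": 0, "rz": 0, "hand": -1}, {"x": -2.2, "y": -4.3, "z": 85, "rx": 0, "ry": 0, "rz": 0, "hand": -1}, {"x": -2.2, "y": -4.3, "z": 88, "rx": 0, "ry": 0, "rz": 0, "hand": -1}, {"x": -2.2, "y": -4.3, "z": 88, "rx": 0, "ry": 0, "rz": 0, "hand": -1}, {"x": -2.2, "y": -4.3, "z": 88, "rx": 0, "ry": 0, "rz": 0, "hand": -0.1}], "force": 20}}

```text
clock: 4.12
tcp_pos: [0.492, -0.2775, 0.0424]
orientation: [0.001, -0.077, 0.997, -0.001]
wrist_force: [-0.2, -0.2, -0.6]
finger_gap: 0.0696
```

Run:
```python
from h import *
st()
p=shot("scene");save(p,"scene2.png",(300,170,460,340),4.5)
```

```text
t 4.125 q [-0.6557  0.4189 -0.2884  0.8617  0.0001 -0.8089] tcp [ 0.492  -0.2775  0.0424] ori [ 0.0007 -0.0765  0.9971 -0.0006] F [-0.1983 -0.2384 -0.6202] gap 0.06955618119787757
```

View pics/scene2.png

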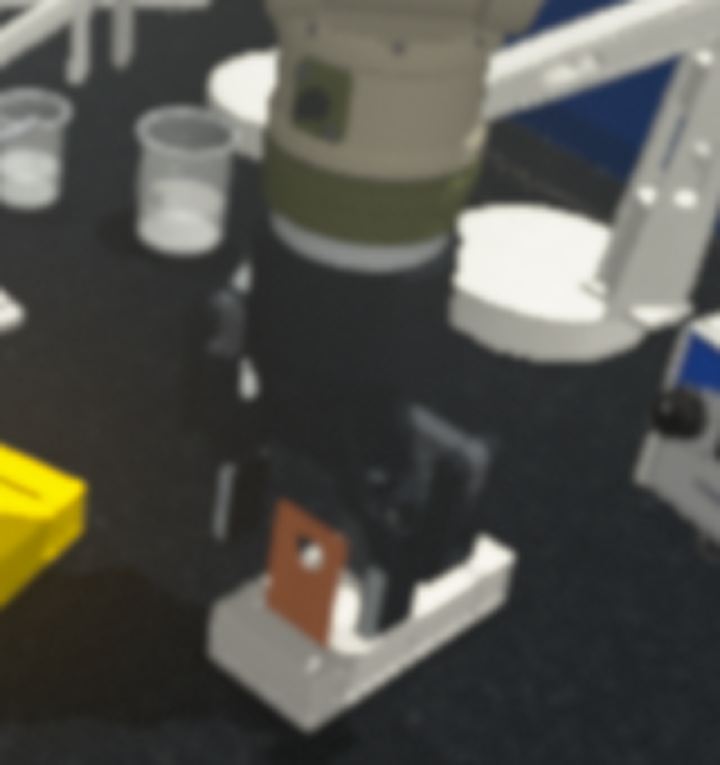

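Run:
```python
from h import *
p=shot("scene");W=cloud(p);s=st()
T=R.from_quat(np.array(s["orientation"])[[1,2,3,0]])
Q=T.inv().apply(W.reshape(-1,3)-np.array(s["tcp_pos"]))*1000
C=p["image"].reshape(-1,3).astype(int)
red=(C[:,0]-C[:,2]>40)
m=red&(abs(Q[:,0])<20)&(abs(Q[:,1])<30)&(Q[:,2]<10)&(Q[:,2]>-60);A=Q[m];print("copper tool x/y/z",np.percentile(A,[3,50,97],axis=0))
for sd in(1,-1):
  m=~red&(sd*Q[:,1]>30)&(sd*Q[:,1]<50)&(Q[:,2]>-35)&(Q[:,2]<-8)&(abs(Q[:,0])<25);A=Q[m];print(sd,len(A),np.percentile(A,[3,50,97],axis=0))
```

```text
t 4.225 q [-0.6558  0.4192 -0.2887  0.8615  0.0001 -0.8089] tcp [ 0.4918 -0.2774  0.0421] ori [ 0.0006 -0.0765  0.9971 -0.0004] F [ 0.6182 -0.2581  0.0684] gap 0.05530956318841703
copper tool x/y/z [[  0.7668 -16.9123 -39.3942]
 [  2.716   -0.1587 -14.264 ]
 [  4.1642  15.9724   8.8368]]
1 128 [[ -9.513   30.3945 -33.4218]
 [  6.0321  31.8125 -22.091 ]
 [ 12.6973  44.2809  -9.6666]]
-1 124 [[ -5.5148 -44.7338 -34.3734]
 [  8.3511 -39.6457 -24.6146]
 [ 13.0083 -31.8411 -11.8068]]
```

Call:
{"method": "arm_command", "body": {"motion": [{"x": 0, "y": 0, "z": 0, "rx": 0, "ry": 0, "rz": 0, "hand": 0.3}, {"x": 0, "y": 0, "z": 0, "rx": 0, "ry": 0, "rz": 0, "hand": 1}, {"x": 0, "y": 0, "z": 0, "rx": 0, "ry": 0, "rz": 0, "hand": 1}, {"x": 0, "y": 0, "z": 0, "rx": 0, "ry": 0, "rz": 0, "hand": 1}, {"x": 0, "y": 0, "z": 0, "rx": 0, "ry": 0, "rz": 0, "hand": 1}], "force": 50}}

```text
clock: 4.85
tcp_pos: [0.4915, -0.2771, 0.0418]
orientation: [0.0, -0.076, 0.997, -0.0]
wrist_force: [-1.1, 1.4, 4.3]
finger_gap: 0.0331
```

```bash
python3 -c "
from h import *
s=st();print(s['ft_torque'])"
```

```text
t 4.85 q [-0.6557  0.4194 -0.2892  0.8615  0.0002 -0.8088] tcp [ 0.4915 -0.2771  0.0418] ori [ 0.0003 -0.0765  0.9971 -0.0002] F [-1.1372  1.3907  4.2672] gap 0.033068285024071005
[0.3032 0.2082 0.0021]
```

Gripped (33 mm). Lift.

Call:
{"method": "arm_command", "body": {"motion": [{"x": 0, "y": 0, "z": -4, "rx": 0, "ry": 0, "rz": 0, "hand": 1}, {"x": 0, "y": 0, "z": -10, "rx": 0, "ry": 0, "rz": 0, "hand": 1}, {"x": 0, "y": 0, "z": -20, "rx": 0, "ry": 0, "rz": 0, "hand": 1}, {"x": 0, "y": 0, "z": -40, "rx": 0, "ry": 0, "rz": 0, "hand": 1}, {"x": 0, "y": 0, "z": -70, "rx": 0, "ry": 0, "rz": 0, "hand": 1}, {"x": 0, "y": 0, "z": -110, "rx": 0, "ry": 0, "rz": 0, "hand": 1}, {"x": 0, "y": 0, "z": -130, "rx": 0, "ry": 0, "rz": 0, "hand": 1}, {"x": 0, "y": 0, "z": -130, "rx": 0, "ry": 0, "rz": 0, "hand": 1}]}}

```text
clock: 5.85
tcp_pos: [0.4924, -0.2779, 0.1736]
orientation: [0.002, -0.076, 0.997, -0.001]
wrist_force: [-1.2, 0.2, -0.1]
finger_gap: 0.0328
```

```bash
cat > meas.py <<'E'
from h import *
def copper(p,s,lim=60):
    W=cloud(p);T=R.from_quat(np.array(s["orientation"])[[1,2,3,0]])
    Q=T.inv().apply(W.reshape(-1,3)-np.array(s["tcp_pos"]))*1000
    C=p["image"].reshape(-1,3).astype(int);red=(C[:,0]-C[:,2]>40)&(C[:,0]-C[:,1]>25)
    m=red&(abs(Q[:,0])<25)&(abs(Q[:,1])<25)&(Q[:,2]<lim)&(Q[:,2]>-60);A=Q[m]
    return A
E
python3 - <<'E'
from meas import *
s=st();p=shot("scene");A=copper(p,s);print(len(A),np.percentile(A,[1,50,99],axis=0))
c=A.mean(0);v=np.linalg.svd(A-c)[2];n=v[2]*np.sign(v[2][0]);print(n)
u=np.round(proj(p,s["tcp_pos"])[0]).astype(int);print(u)
save(p,"scene3.png",(u[0]-70,u[1]-70,u[0]+70,u[1]+60),5)
print([(x["at"],x["score"]) for x in finder.find_in(p,"copper_coupon_eye")])
E
```

```text
t 5.85 q [-0.6558  0.3137 -0.096   1.1566  0.0001 -0.8089] tcp [ 0.4924 -0.2779  0.1736] ori [ 0.0017 -0.0765  0.9971 -0.0015] F [-1.2164  0.1599 -0.0839] gap 0.03279403246350884
527 [[  0.2044 -16.974  -40.267 ]
 [  2.7544   1.8799   3.2157]
 [  4.7063  17.0373  34.2008]]
[ 1.     -0.0067 -0.001 ]
[377 242]
[([373.7, 241.3], 0.97), ([253.2, 180.3], 0.17)]
```

View pics/scene3.png

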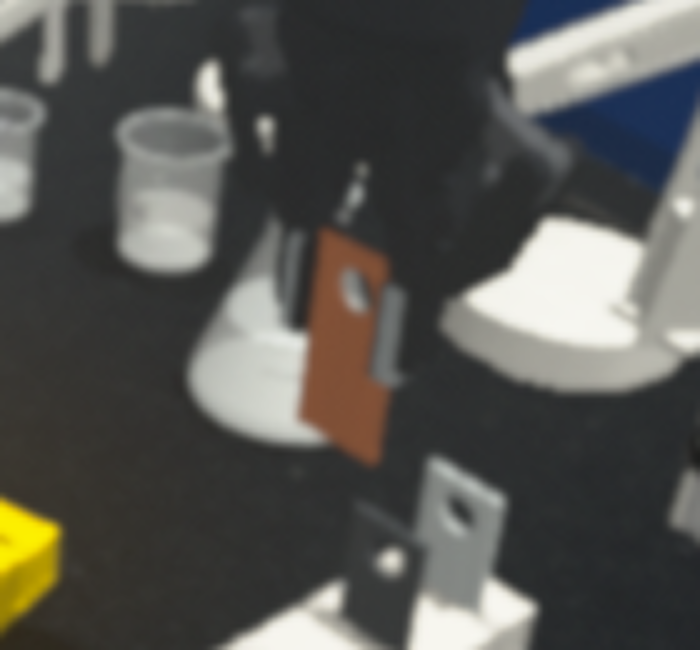

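```bash
python3 -c "
from h import *
plan([500,-20,180],93.4);plan([575,43,180],93.4);plan([575,43,77],93.4)"
```

```text
t 5.95 q [-0.6558  0.3159 -0.0997  1.1555  0.0001 -0.8089] tcp [ 0.4911 -0.2769  0.1709] ori [-0.0001 -0.0765  0.9971  0.0001] F [-0.275   0.1873 -1.0019] gap 0.03276941196961825
shift [-48.  252.5  -9. ] turn [ 0.02 -0.01  5.37] jaw now 98.7715383527715
t 5.95 q [-0.6558  0.3159 -0.0997  1.1555  0.0001 -0.8089] tcp [ 0.4911 -0.2769  0.1709] ori [-0.0001 -0.0765  0.9971  0.0001] F [-0.275   0.1873 -1.0019] gap 0.03276941196961825
shift [-131.7  303.3   -9. ] turn [ 0.02 -0.01  5.37] jaw now 98.7715383527715
t 5.95 q [-0.6558  0.3159 -0.0997  1.1555  0.0001 -0.8089] tcp [ 0.4911 -0.2769  0.1709] ori [-0.0001 -0.0765  0.9971  0.0001] F [-0.275   0.1873 -1.0019] gap 0.03276941196961825
shift [-131.7  303.3   94. ] turn [ 0.02 -0.01  5.37] jaw now 98.7715383527715
```

Call:
{"method": "arm_command", "body": {"motion": [{"x": -5, "y": 25, "z": -9, "rx": 0, "ry": 0, "rz": 1, "hand": 1}, {"x": -12, "y": 65, "z": -9, "rx": 0, "ry": 0, "rz": 2, "hand": 1}, {"x": -21, "y": 110, "z": -9, "rx": 0, "ry": 0, "rz": 3, "hand": 1}, {"x": -30, "y": 155, "z": -9, "rx": 0, "ry": 0, "rz": 4, "hand": 1}, {"x": -38, "y": 200, "z": -9, "rx": 0, "ry": 0, "rz": 5.4, "hand": 1}, {"x": -55, "y": 245, "z": -9, "rx": 0, "ry": 0, "rz": 5.4, "hand": 1}, {"x": -95, "y": 280, "z": -9, "rx": 0, "ry": 0, "rz": 5.4, "hand": 1}, {"x": -125, "y": 299, "z": -9, "rx": 0, "ry": 0, "rz": 5.4, "hand": 1}, {"x": -132, "y": 303, "z": 0, "rx": 0, "ry": 0, "rz": 5.4, "hand": 1}, {"x": -132, "y": 303, "z": 20, "rx": 0, "ry": 0, "rz": 5.4, "hand": 1}]}}

```text
clock: 7.2
tcp_pos: [0.5755, 0.0428, 0.1499]
orientation: [-0.0, -0.03, 1.0, -0.0]
wrist_force: [-0.4, -0.5, -1.0]
finger_gap: 0.0329
```

```bash
python3 -c "
from h import *
p=shot('scene')
plan([576,43,76],93.4)
save(p,'scene4.png',(200,120,360,260),5)"
```

```text
t 7.25 q [-0.0654  0.3553 -0.1051  1.1169 -0.0002 -0.1244] tcp [0.5731 0.0426 0.1465] ori [-0.0033 -0.0295  0.9996  0.0002] F [-0.6246 -0.6112 -3.3338] gap 0.03236601642933591
shift [-3.4  0.2 70.5] turn [ 0.03 -0.37 -0.02] jaw now 93.38216817212924
```

View pics/scene4.png

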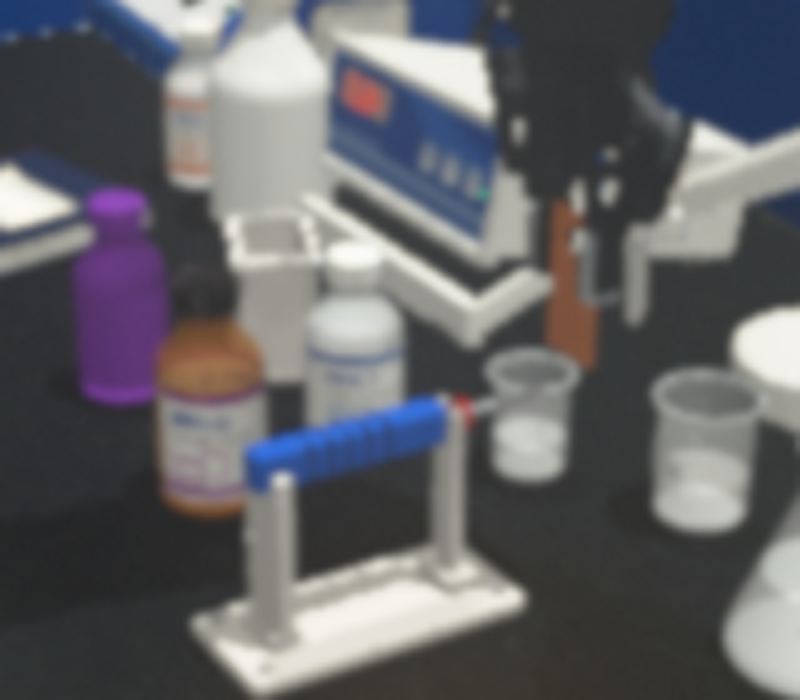

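Call:
{"method": "arm_command", "body": {"motion": [{"x": -1, "y": 0, "z": 15, "rx": 0, "ry": 0, "rz": 0, "hand": 1}, {"x": -1, "y": 0, "z": 35, "rx": 0, "ry": 0, "rz": 0, "hand": 1}, {"x": -1, "y": 0, "z": 55, "rx": 0, "ry": 0, "rz": 0, "hand": 1}, {"x": -1, "y": 0, "z": 70, "rx": 0, "ry": 0, "rz": 0, "hand": 1}, {"x": -1, "y": 0, "z": 75, "rx": 0, "ry": 0, "rz": 0, "hand": 1}, {"x": -1, "y": 0, "z": 75, "rx": 0, "ry": 0, "rz": 0, "hand": 1}, {"x": -1, "y": 0, "z": 75, "rx": 0, "ry": 0, "rz": 0, "hand": 1}]}}

```text
clock: 8.12
tcp_pos: [0.5771, 0.0426, 0.0771]
orientation: [0.001, -0.029, 1.0, -0.0]
wrist_force: [-0.0, 0.5, -0.3]
finger_gap: 0.0325
```

Run:
```python
from meas import *
p=shot('scene');t=shot("top");s=st()
save(p,'scene5.png',(250,160,330,230),9);save(t,'top5.png',(240,120,340,220),6)
A=copper(p,s);print(len(A),np.percentile(A,[1,50,99],axis=0))
T=R.from_quat(np.array(s["orientation"])[[1,2,3,0]])
for n,q in(("s",p),("t",t)):
    W=cloud(q);m=(W[...,0]>.512)&(W[...,0]<.562)&(abs(W[...,1]-.04)<.012)&(W[...,2]>.09)&(W[...,2]<.115)
    Q=T.inv().apply(W[m]-np.array(s["tcp_pos"]))*1000
    print(n,len(Q));
    if len(Q)>4:
        print(np.polyfit(Q[:,0],Q[:,1],1),"mean",Q.mean(0)); print(Q[np.argsort(Q[:,0])].round(0)[::2].tolist())
```

```text
t 8.225 q [-0.065   0.4088 -0.2071  0.9534  0.0001 -0.1239] tcp [0.5771 0.0426 0.0771] ori [ 0.0008 -0.0294  0.9996 -0.    ] F [ 0.699  -0.1563 -0.9462] gap 0.03282879148686875
151 [[  1.4704 -16.8357 -40.3882]
 [  3.9058   2.0818   6.3679]
 [  6.0128  16.4654  34.0375]]
s 32
[-0.0102 -2.1614] mean [ 42.9018  -2.5982 -25.7873]
[[24.0, -3.0, -30.0], [25.0, 0.0, -29.0], [29.0, -4.0, -29.0], [31.0, -4.0, -26.0], [33.0, -3.0, -24.0], [35.0, -2.0, -27.0], [38.0, -2.0, -22.0], [41.0, -2.0, -23.0], [44.0, -2.0, -26.0], [46.0, -1.0, -27.0], [48.0, -3.0, -23.0], [51.0, -4.0, -24.0], [54.0, -4.0, -25.0], [56.0, -3.0, -25.0], [59.0, -3.0, -23.0], [62.0, -2.0, -26.0]]
t 0
```

View pics/scene5.png

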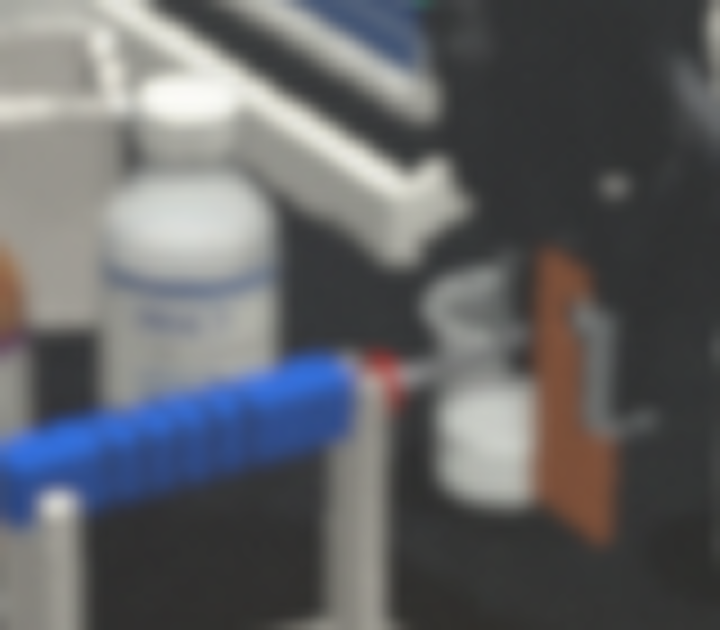

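View pics/top5.png

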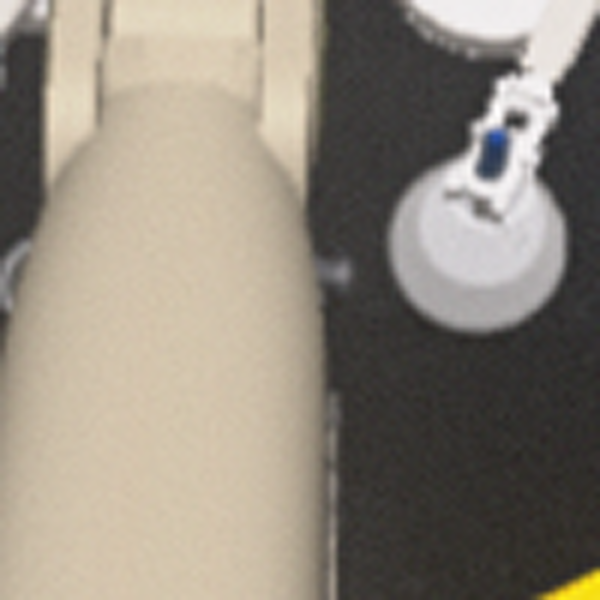

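Call:
{"method": "arm_command", "body": {"motion": [{"x": 0, "y": -0.8, "z": 0, "rx": 0, "ry": 0, "rz": 0, "hand": 1}, {"x": 5, "y": -0.8, "z": 0, "rx": 0, "ry": 0, "rz": 0, "hand": 1}, {"x": 10, "y": -0.8, "z": 0, "rx": 0, "ry": 0, "rz": 0, "hand": 1}, {"x": 15, "y": -0.8, "z": 0, "rx": 0, "ry": 0, "rz": 0, "hand": 1}, {"x": 20, "y": -0.8, "z": 0, "rx": 0, "ry": 0, "rz": 0, "hand": 1}, {"x": 25, "y": -0.8, "z": 0, "rx": 0, "ry": 0, "rz": 0, "hand": 1}, {"x": 28, "y": -0.8, "z": 0, "rx": 0, "ry": 0, "rz": 0, "hand": 1}, {"x": 28, "y": -0.8, "z": 0, "rx": 0, "ry": 0, "rz": 0, "hand": 1}]}}

```text
clock: 9.22
tcp_pos: [0.5484, 0.0402, 0.0763]
orientation: [0.0, -0.029, 1.0, 0.0]
wrist_force: [0.2, 0.5, -1.3]
finger_gap: 0.0329
```

Run:
```python
from meas import *
p=shot('scene');s=st()
save(p,'scene6.png',(250,160,330,230),9)
```

```text
t 9.275 q [-0.0729  0.3611 -0.2823  0.9271  0.0001 -0.1317] tcp [0.5487 0.0402 0.0764] ori [ 0.0002 -0.0294  0.9996  0.    ] F [ 0.41    0.4906 -1.4864] gap 0.03257086769275872
```

View pics/scene6.png

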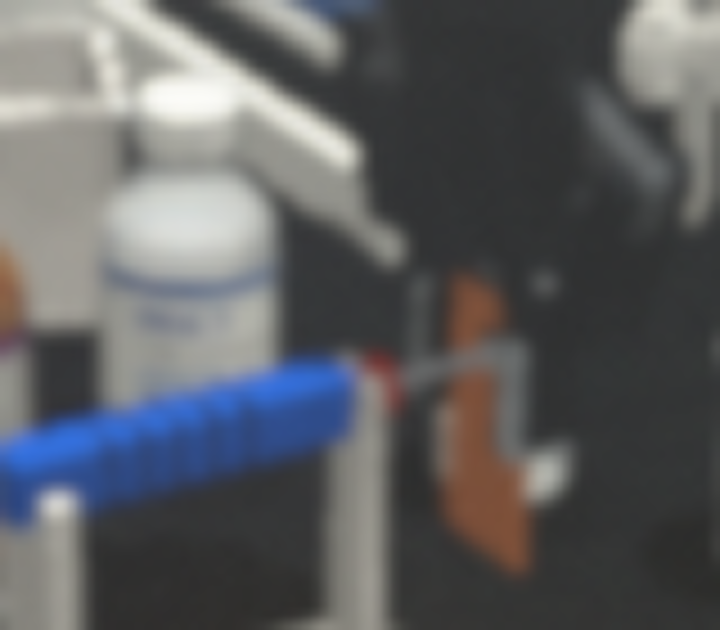

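Call:
{"method": "arm_command", "body": {"motion": [{"x": 4, "y": 0, "z": 0, "rx": 0, "ry": 0, "rz": 0, "hand": 1}, {"x": 9, "y": 0, "z": 0, "rx": 0, "ry": 0, "rz": 0, "hand": 1}, {"x": 14, "y": 0, "z": 0, "rx": 0, "ry": 0, "rz": 0, "hand": 1}, {"x": 18, "y": 0, "z": 0, "rx": 0, "ry": 0, "rz": 0, "hand": 1}, {"x": 18.5, "y": 0, "z": 0, "rx": 0, "ry": 0, "rz": 0, "hand": 1}, {"x": 18.5, "y": 0, "z": 0, "rx": 0, "ry": 0, "rz": 0, "hand": 1}]}}

```text
clock: 10.02
tcp_pos: [0.5303, 0.0391, 0.0764]
orientation: [0.0, -0.029, 1.0, 0.0]
wrist_force: [0.5, 0.1, -0.6]
finger_gap: 0.0326
```

Run:
```python
from meas import *
p=shot('scene');s=st()
save(p,'scene7.png',(250,160,330,230),9)
A=copper(p,s);print(len(A),np.percentile(A,[1,50,99],axis=0))
```

```text
t 10.075 q [-0.0775  0.3295 -0.3295  0.9116  0.     -0.1363] tcp [0.5303 0.039  0.0763] ori [ 0.0002 -0.0294  0.9996  0.    ] F [-0.0121 -0.2991 -0.5357] gap 0.03292440690925501
155 [[ -2.2695 -17.4683 -40.0878]
 [  3.9102   3.1576   7.7394]
 [ 22.517   17.8562  34.078 ]]
```

View pics/scene7.png

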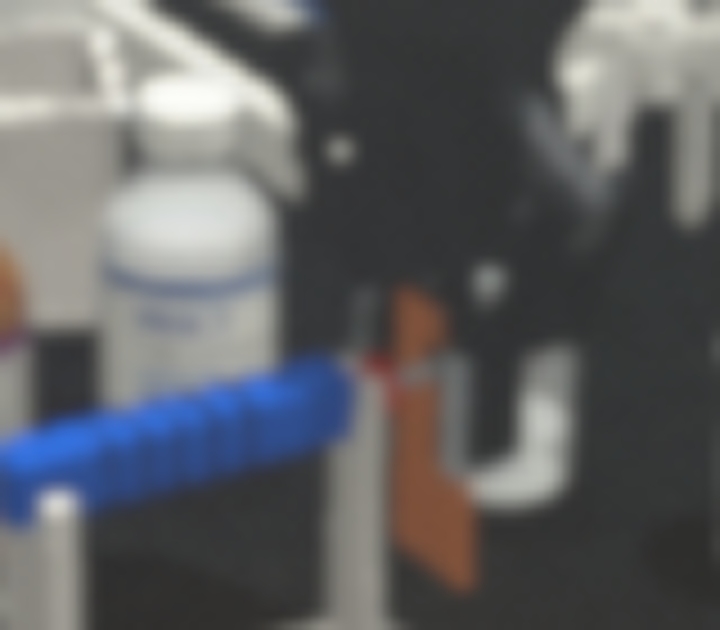

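Call:
{"method": "arm_command", "body": {"motion": [{"x": 0, "y": 0, "z": 3, "rx": 0, "ry": 0, "rz": 0, "hand": 1}, {"x": 0, "y": 0, "z": 6, "rx": 0, "ry": 0, "rz": 0, "hand": 1}, {"x": 0, "y": 0, "z": 7, "rx": 0, "ry": 0, "rz": 0, "hand": 1}, {"x": 0, "y": 0, "z": 7.5, "rx": 0, "ry": 0, "rz": 0, "hand": 1}, {"x": 0, "y": 0, "z": 7.5, "rx": 0, "ry": 0, "rz": 0, "hand": 1}]}}

```text
clock: 10.7
tcp_pos: [0.5304, 0.0391, 0.0691]
orientation: [0.0, -0.029, 1.0, 0.0]
wrist_force: [-0.9, 0.8, 3.0]
finger_gap: 0.0325
```

Run:
```python
from meas import *
s=st();print(s["ft_torque"])
```

```text
t 10.7 q [-0.0775  0.3366 -0.3393  0.8943  0.0001 -0.1363] tcp [0.5304 0.0391 0.0691] ori [ 0.0003 -0.0294  0.9996  0.    ] F [-0.8957  0.8077  2.9609] gap 0.03253560128181331
[ 0.0141  0.0811 -0.0282]
```

Call:
{"method": "arm_command", "body": {"motion": [{"x": 0, "y": 0, "z": 7.5, "rx": 0, "ry": 0, "rz": 0, "hand": 0.1}, {"x": 0, "y": 0, "z": 0, "rx": 0, "ry": 0, "rz": 0, "hand": -0.2}], "force": 20}}

```text
clock: 10.95
tcp_pos: [0.5287, 0.0392, 0.0674]
orientation: [-0.002, -0.029, 1.0, 0.0]
wrist_force: [0.0, -0.4, 0.9]
finger_gap: 0.0515
```

Call:
{"method": "arm_command", "body": {"motion": [{"x": 0, "y": 0, "z": 0, "rx": 0, "ry": 0, "rz": 0, "hand": -0.6}, {"x": 0, "y": 0, "z": 0, "rx": 0, "ry": 0, "rz": 0, "hand": -0.6}]}}

```text
clock: 11.2
tcp_pos: [0.5303, 0.0391, 0.069]
orientation: [0.0, -0.029, 1.0, 0.0]
wrist_force: [0.0, -0.3, 0.6]
finger_gap: 0.0687
```

Run:
```python
from meas import *
p=shot('scene');s=st()
save(p,'scene8.png',(250,160,330,230),9)
A=copper(p,s);print(len(A),np.percentile(A,[1,50,99],axis=0))
```

```text
t 11.25 q [-0.0775  0.3368 -0.3395  0.8942  0.0001 -0.1363] tcp [0.5302 0.0391 0.0689] ori [ 0.0001 -0.0294  0.9996  0.0001] F [ 0.7006 -0.1065  0.0041] gap 0.06812074691691669
228 [[  0.558  -19.6647 -40.8223]
 [  3.5327  -4.7773  -3.6442]
 [ 22.2387  15.4212  32.3661]]
```

View pics/scene8.png

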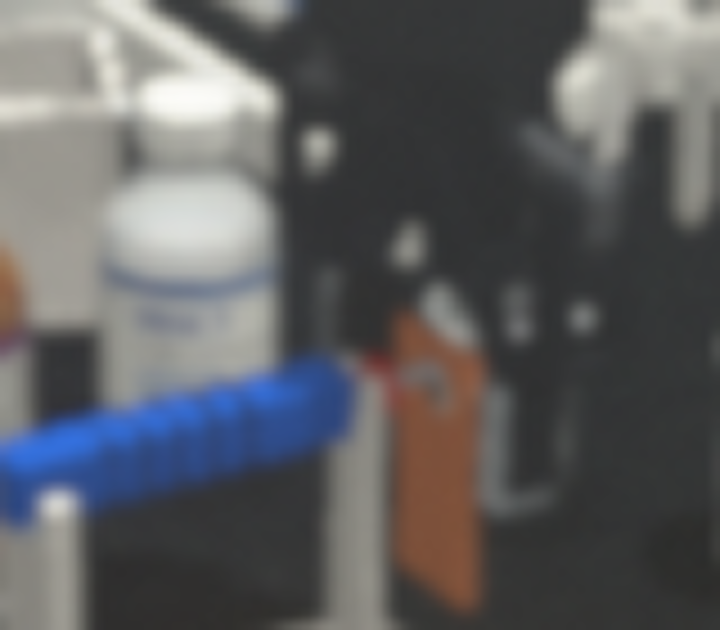

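Call:
{"method": "arm_command", "body": {"motion": [{"x": 0, "y": 0, "z": -8, "rx": 0, "ry": 0, "rz": 0, "hand": -0.6}, {"x": 0, "y": 0, "z": -25, "rx": 0, "ry": 0, "rz": 0, "hand": -0.6}, {"x": 0, "y": 0, "z": -50, "rx": 0, "ry": 0, "rz": 0, "hand": -0.6}, {"x": 0, "y": 0, "z": -80, "rx": 0, "ry": 0, "rz": 0, "hand": -0.6}, {"x": 0, "y": 0, "z": -100, "rx": 0, "ry": 0, "rz": 0, "hand": -0.6}, {"x": 0, "y": 0, "z": -100, "rx": 0, "ry": 0, "rz": 0, "hand": -0.6}]}}

```text
clock: 12.0
tcp_pos: [0.5315, 0.039, 0.1709]
orientation: [0.002, -0.029, 1.0, -0.0]
wrist_force: [0.5, 0.2, -0.4]
finger_gap: 0.0684
```

Run:
```python
from meas import *
p=shot('scene')
save(p,'scene9.png',(240,130,340,230),7)
W=cloud(p);C=p["image"].astype(int)
box=(abs(W[...,0]-.46)<.13)&(abs(W[...,1]-.037)<.04)
m=(C[...,2]-C[...,0]>60)&box&(W[...,2]>.085);P=W[m];print("blue",len(P),P.mean(0)*1000)
m=(C[...,0]-C[...,2]>40)&(abs(W[...,0]-.53)<.025)&(abs(W[...,1]-.038)<.03)&(W[...,2]>.02)&(W[...,2]<.13);P=W[m]*1000;print(len(P),np.percentile(P,[1,50,99],axis=0))
plan([462,36.4,81],93.4)
```

```text
blue 359 [445.1064918   28.6465033  107.51423102]
234 [[508.86259169  19.31186006  37.07934092]
 [526.87528954  34.01272847  73.8950207 ]
 [530.72350821  54.10889496 110.48889058]]
t 12.05 q [-0.0775  0.2559 -0.1855  1.1276  0.0001 -0.1363] tcp [0.5307 0.0391 0.1695] ori [ 0.0009 -0.0294  0.9996 -0.0001] F [ 0.371   0.4848 -0.8742] gap 0.06817491879133365
shift [68.9  1.4 88.4] turn [-0.01  0.11 -0.03] jaw now 93.36937651090277
```

View pics/scene9.png

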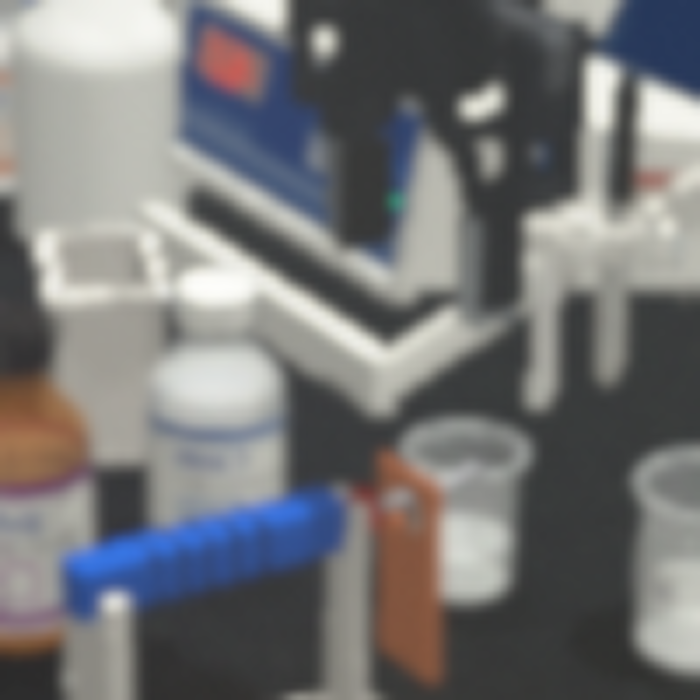

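Call:
{"method": "arm_command", "body": {"motion": [{"x": 20, "y": 0, "z": 0, "rx": 0, "ry": 0, "rz": 0, "hand": -0.6}, {"x": 50, "y": 0.5, "z": 0, "rx": 0, "ry": 0, "rz": 0, "hand": -0.6}, {"x": 67, "y": 1, "z": 15, "rx": 0, "ry": 0, "rz": 0, "hand": -0.6}, {"x": 67, "y": 1, "z": 45, "rx": 0, "ry": 0, "rz": 0, "hand": -0.6}, {"x": 67, "y": 1, "z": 70, "rx": 0, "ry": 0, "rz": 0, "hand": -0.6}, {"x": 67, "y": 1, "z": 86, "rx": 0, "ry": 0, "rz": 0, "hand": -0.6}, {"x": 67, "y": 1, "z": 88, "rx": 0, "ry": 0, "rz": 0, "hand": -0.4}, {"x": 67, "y": 1, "z": 88, "rx": 0, "ry": 0, "rz": 0, "hand": 0}, {"x": 67, "y": 1, "z": 88, "rx": 0, "ry": 0, "rz": 0, "hand": 0.1}, {"x": 67, "y": 1, "z": 88, "rx": 0, "ry": 0, "rz": 0, "hand": 0.1}]}}

```text
clock: 13.3
tcp_pos: [0.4637, 0.0361, 0.0814]
orientation: [0.001, -0.029, 1.0, -0.0]
wrist_force: [-0.2, 0.2, 0.3]
finger_gap: 0.0384
```

Run:
```python
from meas import *
p=shot('scene');s=st()
save(p,'scene10.png',(230,130,330,240),7)
W=cloud(p);C=p["image"].reshape(-1,3).astype(int);T=R.from_quat(np.array(s["orientation"])[[1,2,3,0]])
Q=T.inv().apply(W.reshape(-1,3)-np.array(s["tcp_pos"]))*1000
m=(C[:,2]-C[:,0]>60)&(abs(Q[:,0])<75)&(abs(Q[:,1])<25)&(Q[:,2]<-5)&(Q[:,2]>-40);A=Q[m]
print(len(A));
top=A[A[:,2]<np.percentile(A[:,2],30)]
for lo in range(-50,70,15):
    B=A[(A[:,0]>=lo)&(A[:,0]<lo+15)]
    if len(B)>4: print(lo,len(B),"y",np.percentile(B[:,1],[3,97]),"z",np.percentile(B[:,2],[3,97]))
for sd in(1,-1):
  B=Q[(sd*Q[:,1]>13)&(sd*Q[:,1]<35)&(abs(Q[:,2]+12)<12)&(abs(Q[:,0])<18)];print(sd,len(B),np.percentile(B,[3,50,97],axis=0) if len(B) else "")
```

```text
t 13.35 q [-0.0952  0.2076 -0.4845  0.8775  0.0001 -0.154 ] tcp [0.4637 0.0361 0.0813] ori [ 0.0006 -0.0294  0.9996 -0.    ] F [ 0.1045 -0.3925 -0.8456] gap 0.03829258666174881
190
-35 14 y [-10.4754  -6.4631] z [-22.9516 -12.0875]
10 40 y [-11.041   -4.4245] z [-29.8023 -13.665 ]
25 43 y [-10.5056  -4.0813] z [-29.8337 -13.9028]
40 48 y [-10.1056   2.0642] z [-30.57   -14.4173]
55 45 y [-10.0481   1.0064] z [-30.3404 -15.3353]
1 11 [[ -3.9513  18.3232 -23.8837]
 [  5.9211  20.3265 -22.2912]
 [ 13.1529  23.5052 -19.0474]]
-1 64 [[ -4.5431 -33.0602 -23.6019]
 [  6.5716 -28.3741 -14.2307]
 [ 13.012  -21.6183  -3.5637]]
```

View pics/scene10.png

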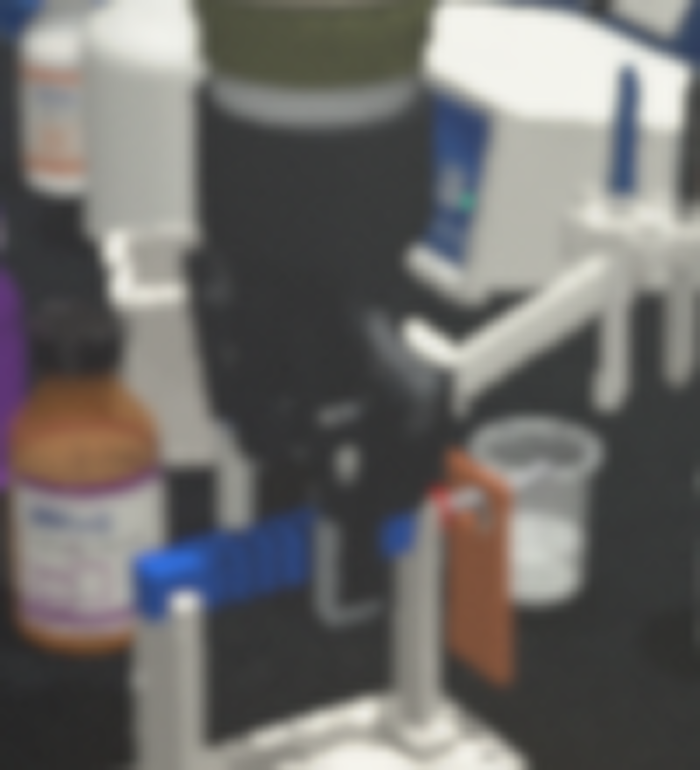

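Call:
{"method": "arm_command", "body": {"motion": [{"x": 0, "y": -1, "z": 0, "rx": 0, "ry": 0, "rz": 0, "hand": 0.3}, {"x": 0, "y": -1, "z": 0, "rx": 0, "ry": 0, "rz": 0, "hand": 0.5}, {"x": 0, "y": -1, "z": 0, "rx": 0, "ry": 0, "rz": 0, "hand": 1}, {"x": 0, "y": -1, "z": 0, "rx": 0, "ry": 0, "rz": 0, "hand": 1}, {"x": 0, "y": -1, "z": 0, "rx": 0, "ry": 0, "rz": 0, "hand": 1}], "force": 30}}

```text
clock: 13.98
tcp_pos: [0.4634, 0.0352, 0.081]
orientation: [0.0, -0.029, 1.0, -0.0]
wrist_force: [-0.5, 0.5, 2.0]
finger_gap: 0.0157
```

```bash
python3 -c "
from h import *
s=st();print(s['ft_torque'])"
```

```text
t 13.975 q [-0.0973  0.208  -0.485   0.8774  0.     -0.1562] tcp [0.4634 0.0352 0.081 ] ori [ 0.0002 -0.0295  0.9996 -0.    ] F [-0.4588  0.4828  1.9575] gap 0.01566732425467804
[0.0087 0.1044 0.09  ]
```

Call:
{"method": "arm_command", "body": {"motion": [{"x": 0, "y": 0, "z": 0, "rx": 0, "ry": 0, "rz": 0, "hand": 1}, {"x": 0, "y": 0, "z": 0, "rx": 0, "ry": 0, "rz": 0, "hand": 1}, {"x": 0, "y": 0, "z": -3, "rx": 0, "ry": 0, "rz": 0, "hand": 1}, {"x": 0, "y": 0, "z": -8, "rx": 0, "ry": 0, "rz": 0, "hand": 1}, {"x": 0, "y": 0, "z": -14, "rx": 0, "ry": 0, "rz": 0, "hand": 1}, {"x": 0, "y": 0, "z": -20, "rx": 0, "ry": 0, "rz": 0, "hand": 1}, {"x": 0, "y": 0, "z": -26, "rx": 0, "ry": 0, "rz": 0, "hand": 1}, {"x": 0, "y": 0, "z": -30, "rx": 0, "ry": 0, "rz": 0, "hand": 1}, {"x": 0, "y": 0, "z": -30, "rx": 0, "ry": 0, "rz": 0, "hand": 1}], "force": 100}}

```text
clock: 15.1
tcp_pos: [0.4636, 0.0351, 0.1112]
orientation: [0.0, -0.029, 1.0, -0.0]
wrist_force: [-0.4, 0.3, -2.7]
finger_gap: 0.0145
```

Run:
```python
from meas import *
p=shot('scene');s=st();print(s["ft_torque"])
save(p,'scene11.png',(230,110,330,220),7)
```

```text
t 15.15 q [-0.0973  0.1776 -0.4403  0.9525  0.0001 -0.1562] tcp [0.4634 0.0352 0.1109] ori [ 0.0002 -0.0294  0.9996  0.    ] F [-0.3445  0.0892 -2.4264] gap 0.014366523888155564
[-0.0559  0.0233  0.0148]
```

View pics/scene11.png

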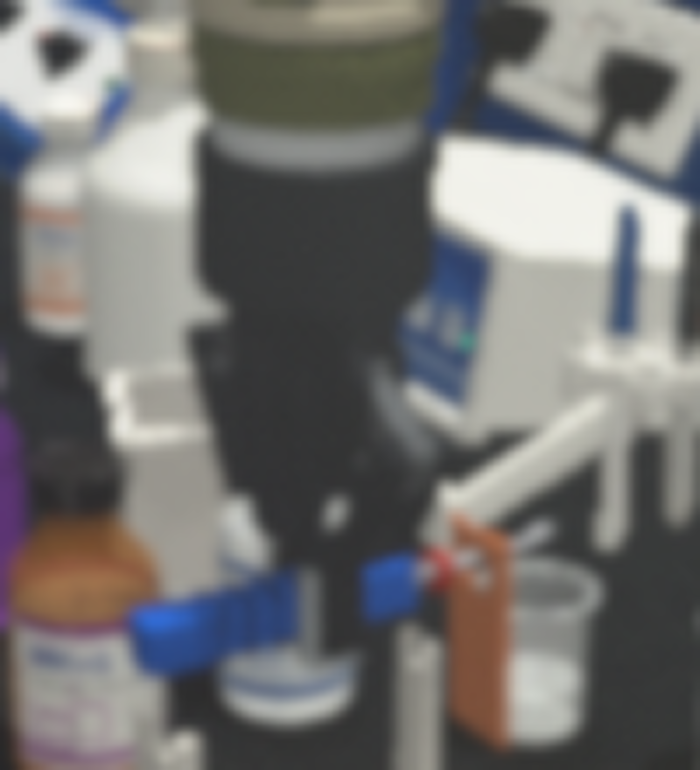

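Call:
{"method": "arm_command", "body": {"motion": [{"x": 0, "y": 0, "z": -6, "rx": 0, "ry": 0, "rz": 0, "hand": 1}, {"x": 0, "y": 0, "z": -18, "rx": 0, "ry": 0, "rz": 0, "hand": 1}, {"x": 0, "y": 0, "z": -33, "rx": 0, "ry": 0, "rz": 0, "hand": 1}, {"x": 0, "y": 0, "z": -50, "rx": 0, "ry": 0, "rz": 0, "hand": 1}, {"x": 0, "y": 0, "z": -67, "rx": 0, "ry": 0, "rz": 0, "hand": 1}, {"x": 0, "y": 0, "z": -82, "rx": 0, "ry": 0, "rz": 0, "hand": 1}, {"x": 0, "y": 0, "z": -94, "rx": 0, "ry": 0, "rz": 0, "hand": 1}, {"x": 0, "y": 0, "z": -100, "rx": 0, "ry": 0, "rz": 0, "hand": 1}, {"x": 0, "y": 0, "z": -100, "rx": 0, "ry": 0, "rz": 0, "hand": 1}]}}

```text
clock: 16.27
tcp_pos: [0.4634, 0.0351, 0.211]
orientation: [0.0, -0.029, 1.0, 0.0]
wrist_force: [0.4, 0.3, -3.0]
finger_gap: 0.0149
```

Run:
```python
from meas import *
import pickle
plan([483.5,347.5,211],71.3)
d=pickle.load(open("d0.pkl","rb"));W=cloud(d["top"])
m=(W[...,2]>.1)&(W[...,1]>.22)&(W[...,1]<.6)&(W[...,0]<.64)&(W[...,0]>.35)
P=W[m];
H,xe,ye=np.histogram2d(P[:,0],P[:,1],bins=[np.arange(.35,.66,.03),np.arange(.22,.62,.03)])
print(ye);print(xe)
for i in range(H.shape[0]):
  print([round(float(P[(P[:,0]>=xe[i])&(P[:,0]<xe[i+1])&(P[:,1]>=ye[j])&(P[:,1]<ye[j+1]),2].max()),2) if H[i,j] else 0 for j in range(H.shape[1])])
```

```text
t 16.275 q [-0.0974  0.1079 -0.2638  1.1985  0.0001 -0.1562] tcp [0.4634 0.0351 0.211 ] ori [ 0.0003 -0.0294  0.9996  0.    ] F [ 0.3877  0.2516 -3.0169] gap 0.01491189202428538
shift [-38.4 310.6   0.1] turn [ 0.01  0.03 22.07] jaw now 93.36879206543605
[0.22 0.25 0.28 0.31 0.34 0.37 0.4  0.43 0.46 0.49 0.52 0.55 0.58 0.61]
[0.35 0.38 0.41 0.44 0.47 0.5  0.53 0.56 0.59 0.62 0.65]
[0, 0, 0, 0, 0, 0, 0, 0, 0, 0, 0, 0, 0]
[0, 0, 0, 0, 0, 0, 0, 0, 0, 0, 0, 0, 0]
[0, 0, 0, 0.12, 0.12, 0, 0, 0, 0, 0, 0, 0, 0]
[0, 0, 0, 0.13, 0.12, 0, 0, 0, 0, 0, 0, 0, 0]
[0, 0, 0, 0, 0, 0, 0, 0, 0, 0, 0, 0, 0]
[0, 0, 0, 0, 0, 0, 0, 0, 0, 0, 0, 0, 0]
[0, 0, 0, 0, 0, 0, 0, 0, 0, 0, 0, 0, 0]
[0, 0, 0, 0, 0, 0, 0, 0, 0, 0, 0, 0, 0]
[0, 0, 0, 0, 0, 0, 0, 0, 0, 0.12, 0.13, 0.14, 0]
[0, 0, 0, 0, 0, 0, 0, 0, 0, 0.14, 0.18, 0.18, 0.11]
```

Call:
{"method": "arm_command", "body": {"motion": [{"x": 0, "y": 3, "z": 0, "rx": 0, "ry": 0, "rz": 0, "hand": 1}, {"x": -1, "y": 9, "z": 0, "rx": 0, "ry": 0, "rz": 0.5, "hand": 1}, {"x": -2, "y": 18, "z": 0, "rx": 0, "ry": 0, "rz": 1, "hand": 1}, {"x": -4, "y": 30, "z": 0, "rx": 0, "ry": 0, "rz": 2, "hand": 1}, {"x": -6, "y": 45, "z": 0, "rx": 0, "ry": 0, "rz": 3, "hand": 1}, {"x": -8, "y": 62, "z": 0, "rx": 0, "ry": 0, "rz": 4.3, "hand": 1}, {"x": -10, "y": 80, "z": 0, "rx": 0, "ry": 0, "rz": 5.7, "hand": 1}, {"x": -12, "y": 98, "z": 0, "rx": 0, "ry": 0, "rz": 7, "hand": 1}, {"x": -14, "y": 116, "z": 0, "rx": 0, "ry": 0, "rz": 8.3, "hand": 1}, {"x": -16, "y": 134, "z": 0, "rx": 0, "ry": 0, "rz": 9.6, "hand": 1}]}}

```text
clock: 17.52
tcp_pos: [0.4711, 0.1711, 0.2106]
orientation: [-0.0, 0.055, 0.999, 0.0]
wrist_force: [0.3, -0.1, -2.5]
finger_gap: 0.0148
```

Call:
{"method": "arm_command", "body": {"motion": [{"x": 0, "y": 18, "z": 0, "rx": 0, "ry": 0, "rz": 1.3, "hand": 1}, {"x": 0, "y": 36, "z": 0, "rx": 0, "ry": 0, "rz": 2.6, "hand": 1}, {"x": 0, "y": 54, "z": 0, "rx": 0, "ry": 0, "rz": 3.9, "hand": 1}, {"x": 0, "y": 72, "z": 0, "rx": 0, "ry": 0, "rz": 5.2, "hand": 1}, {"x": 0, "y": 90, "z": 0, "rx": 0, "ry": 0, "rz": 6.5, "hand": 1}, {"x": 0, "y": 107, "z": 0, "rx": 0, "ry": 0, "rz": 7.8, "hand": 1}, {"x": 0, "y": 122, "z": 0, "rx": 0, "ry": 0, "rz": 9, "hand": 1}, {"x": 0, "y": 134, "z": 0, "rx": 0, "ry": 0, "rz": 10.2, "hand": 1}, {"x": 0, "y": 143, "z": 0, "rx": 0, "ry": 0, "rz": 11.2, "hand": 1}, {"x": 0, "y": 148, "z": 0, "rx": 0, "ry": 0, "rz": 12, "hand": 1}]}}

```text
clock: 18.77
tcp_pos: [0.4872, 0.3177, 0.2106]
orientation: [-0.0, 0.158, 0.987, -0.0]
wrist_force: [0.1, 0.4, -2.1]
finger_gap: 0.0147
```

Run:
```python
from meas import *
plan([483.5,347.5,211],71.3)
for n,c in(("scene",(170,70,330,230)),("top",(130,130,290,260))):
    p=shot(n);save(p,n+"12.png",c,4.5)
```

```text
t 18.775 q [0.4398 0.3326 0.0225 1.261  0.     0.7581] tcp [0.4872 0.3177 0.2106] ori [-0.0001  0.1585  0.9874 -0.0001] F [ 0.1076  0.3865 -2.0641] gap 0.014662452794554122
shift [12.9 27.2 -0.4] turn [-0.01 -0.01  0.46] jaw now 71.76049052010298
```

View pics/scene12.png

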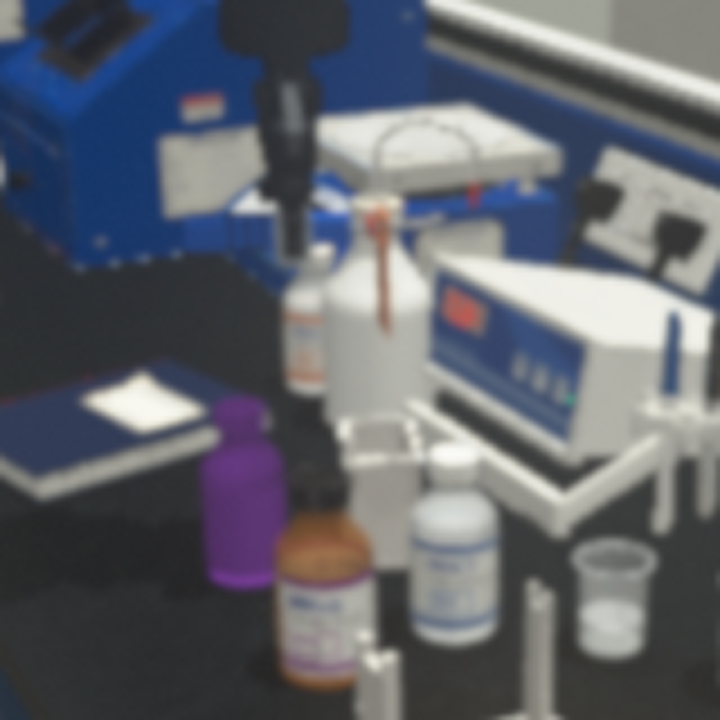

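View pics/top12.png

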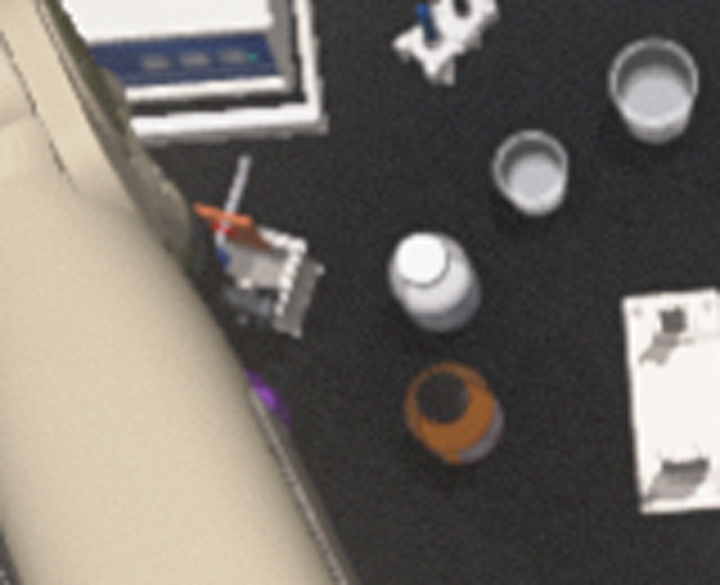

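Call:
{"method": "arm_command", "body": {"motion": [{"x": 1, "y": 2, "z": 0, "rx": 0, "ry": 0, "rz": 0, "hand": 1}, {"x": 4, "y": 8, "z": 0, "rx": 0, "ry": 0, "rz": 0.3, "hand": 1}, {"x": 8, "y": 16, "z": 0, "rx": 0, "ry": 0, "rz": 0.4, "hand": 1}, {"x": 11, "y": 23, "z": 0, "rx": 0, "ry": 0, "rz": 0.4, "hand": 1}, {"x": 12.5, "y": 26.5, "z": 0, "rx": 0, "ry": 0, "rz": 0.4, "hand": 1}, {"x": 13, "y": 27, "z": 0, "rx": 0, "ry": 0, "rz": 0.4, "hand": 1}, {"x": 13, "y": 27, "z": 0, "rx": 0, "ry": 0, "rz": 0.4, "hand": 1}, {"x": 13, "y": 27, "z": 0, "rx": 0, "ry": 0, "rz": 0.4, "hand": 1}]}}

```text
clock: 19.88
tcp_pos: [0.4835, 0.3465, 0.2108]
orientation: [0.0, 0.162, 0.987, 0.0]
wrist_force: [-0.2, -0.4, -2.6]
finger_gap: 0.0148
```

```bash
cat > fin.py <<'E'
from meas import *
import sys
tag=sys.argv[1]
s=st();M=np.array([546,326.3])
for n,c in(("scene",(215,90,295,190)),("top",(140,140,240,230))):
    p=shot(n);save(p,n+tag+".png",c,6)
    W=cloud(p)*1000;C=p["image"].astype(int)
    zb=s["tcp_pos"][2]*1000+19-5.5-60
    m=(C[...,0]-C[...,2]>40)&(C[...,0]-C[...,1]>30)&(np.hypot(W[...,0]-546,W[...,1]-326)<50)&(W[...,2]>zb-5)&(W[...,2]<zb+80)
    P=W[m]
    if len(P)>10:
        c=P.mean(0);v=np.linalg.svd(P-c)[2];nn=v[2]*np.sign(v[2][0])
        print(n,"coupon",len(P),np.percentile(P,[2,50,98],axis=0).round(1).tolist(),"n",nn.round(3),"yaw",np.degrees(np.arctan2(nn[1],nn[0])))
        up=P[P[:,2]>zb+65];print("  upper mid",up.mean(0),"rect",cv2.minAreaRect(P[:,:2].astype(np.float32)))
        lo=P[P[:,2]<zb+15];print("  lower mid",lo.mean(0), np.ptp(lo[:,:2],axis=0)) if len(lo)>3 else 0
    m=(np.hypot(W[...,0]-546,W[...,1]-326)<60)&(W[...,2]>73)&(W[...,2]<88)&(np.ptp(C,axis=-1)<45)
    P=W[m];print(n,"rim",cv2.minAreaRect(P[:,:2].astype(np.float32)))
E
python3 fin.py 13
```

```text
t 19.875 q [0.4869 0.3581 0.0596 1.2723 0.     0.8123] tcp [0.4835 0.3465 0.2108] ori [0.     0.162  0.9868 0.    ] F [-0.2325 -0.4379 -2.5831] gap 0.014750527716443407
scene coupon 14 [[523.4, 310.5, 228.6], [526.1, 323.0, 234.6], [529.3, 334.0, 239.4]] n [ 0.964 -0.178 -0.199] yaw -10.459398110789985
  upper mid [526.385  322.9654 235.0486] rect ((526.7494506835938, 321.9897155761719), (24.686264038085938, 3.735753297805786), 82.09687042236328)
scene rim ((543.8807373046875, 325.3022766113281), (84.67193603515625, 51.39363479614258), 71.03317260742188)
top coupon 49 [[525.4, 317.7, 177.3], [529.3, 330.6, 232.4], [536.2, 345.9, 244.0]] n [ 0.951 -0.31  -0.004] yaw -18.089431596002157
  upper mid [530.5352 331.8126 238.32  ] rect ((530.0919189453125, 331.3360595703125), (32.61767578125, 6.120514869689941), 72.81275177001953)
top rim ((545.9825439453125, 326.9284362792969), (80.85906219482422, 55.37691116333008), 71.27874755859375)
```

View pics/scene13.png

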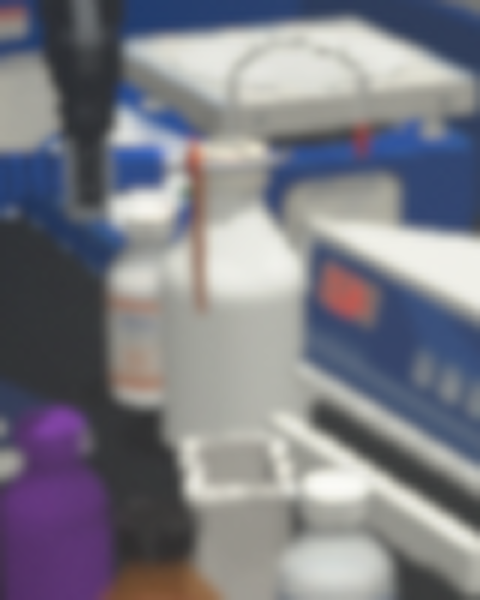

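View pics/top13.png

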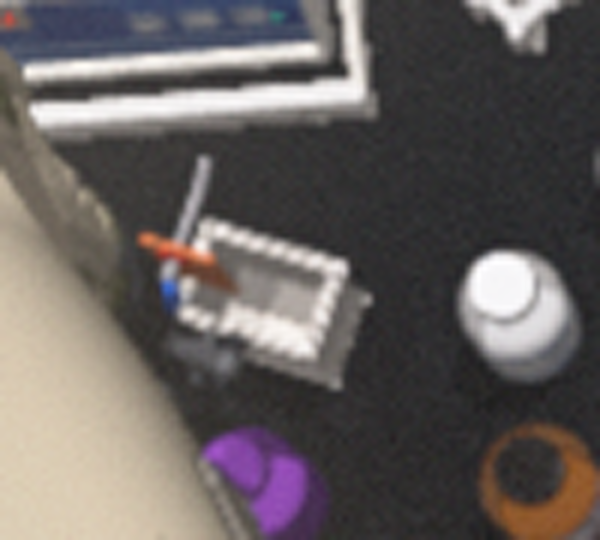

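```bash
cat > rod.py <<'E'
from meas import *
def run():
    s=st();T=R.from_quat(np.array(s["orientation"])[[1,2,3,0]])
    for n in("scene","top"):
        p=shot(n);W=cloud(p);C=p["image"].reshape(-1,3).astype(int)
        Q=T.inv().apply(W.reshape(-1,3)-np.array(s["tcp_pos"]))*1000;Q[:,0]*=-1;Q[:,2]*=-1  # fwd, y, up
        m=(Q[:,0]>-75)&(Q[:,0]<100)&(abs(Q[:,1])<14)&(Q[:,2]>2)&(Q[:,2]<45)
        A=Q[m];c=C[m];blue=(c[:,2]-c[:,0]>50)
        for nm,B in(("blue",A[blue]),("other",A[~blue&(A[:,0]>40)])):
            print(n,nm,len(B))
            o=np.argsort(B[:,0]);B=B[o]
            for k in range(0,len(B),max(1,len(B)//10)): print("  ",B[k:k+max(1,len(B)//10)].mean(0).round(1),end="")
            print()
run()
E
python3 rod.py
```

```text
t 19.975 q [0.4868 0.358  0.0596 1.2723 0.     0.8123] tcp [0.4836 0.3465 0.2109] ori [0.     0.162  0.9868 0.    ] F [-0.3162 -0.4713 -3.0323] gap 0.014201702315065748
scene blue 189
   [-63.3  -7.4  19.8]   [-56.4  -7.8  21.1]   [-49.3  -8.   20.1]   [-42.3  -8.1  20.1]   [-35.3  -8.4  20.2]   [-28.2  -8.2  19.1]   [-21.7  -6.9  20.4]   [-2.2 -8.4 20.9]   [18.1 -6.7 22.8]   [25.3 -7.4 22.6]   [30.9 -6.3 25.6]
scene other 44
   [44.  -1.4 19.2]   [46.6 -3.6 19.7]   [48.1 -3.9 22.6]   [49.2  2.3 16.5]   [53.8 -3.  22.1]   [59.4 -1.5 18. ]   [65.  -2.7 18.8]   [70.4 -4.5 19.8]   [76.2 -3.4 18.6]   [81.9 -3.4 19.8]   [88.5 -1.4 22.6]
top blue 8
   [25.5 -4.7 25.6]   [26.5 -2.9 31.5]   [27.7 -4.7 28.7]   [28.8 -2.6 33.3]   [30.8 -2.7 25. ]   [31.4 -1.6 33.3]   [31.8 -4.6 22.8]   [33.4 -1.6 24.4]
top other 60
   [42.8  4.3 19.7]   [46.5  2.4 24.9]   [48.5 -8.7 22.6]   [49.2  3.5 20.3]   [50.4 -5.9 23.3]   [53.3  2.4 22.9]   [62.2  3.1 23.1]   [72.7  3.4 21.4]   [81.7  2.7 23.2]   [90.   3.7 23.6]
```

Call:
{"method": "arm_command", "body": {"motion": [{"x": -2, "y": 0, "z": 1, "rx": 0, "ry": 0, "rz": 0, "hand": 1}, {"x": -6, "y": 0, "z": 4, "rx": 0, "ry": 0, "rz": 0, "hand": 1}, {"x": -11, "y": 0, "z": 10, "rx": 0, "ry": 0, "rz": 0, "hand": 1}, {"x": -14, "y": 0, "z": 18, "rx": 0, "ry": 0, "rz": 0, "hand": 1}, {"x": -15, "y": 0, "z": 27, "rx": 0, "ry": 0, "rz": 0, "hand": 1}, {"x": -15, "y": 0, "z": 35, "rx": 0, "ry": 0, "rz": 0, "hand": 1}, {"x": -15, "y": 0, "z": 42, "rx": 0, "ry": 0, "rz": 0, "hand": 1}, {"x": -15, "y": 0, "z": 47, "rx": 0, "ry": 0, "rz": 0, "hand": 1}, {"x": -15, "y": 0, "z": 50, "rx": 0, "ry": 0, "rz": 0, "hand": 1}, {"x": -15, "y": 0, "z": 50, "rx": 0, "ry": 0, "rz": 0, "hand": 1}]}}

```text
clock: 21.32
tcp_pos: [0.4976, 0.3419, 0.1607]
orientation: [-0.0, 0.162, 0.987, 0.0]
wrist_force: [0.2, -0.2, -3.3]
finger_gap: 0.0144
```

```bash
cat > fin2.py <<'E'
from meas import *
import sys
tag=sys.argv[1]
s=st();T=R.from_quat(np.array(s["orientation"])[[1,2,3,0]]);fw=-T.as_matrix()[:2,0];print("heading",np.degrees(np.arctan2(fw[1],fw[0])))
for n,c in(("scene",(215,110,295,200)),("top",(140,140,240,230))):
    p=shot(n);save(p,n+tag+".png",c,7 if n=="scene" else 6)
    W=cloud(p)*1000;C=p["image"].astype(int)
    Q=T.inv().apply(W.reshape(-1,3)-1000*np.array(s["tcp_pos"]));Q[:,0]*=-1;Q[:,2]*=-1;Q=Q.reshape(W.shape)
    red=(C[...,0]-C[...,2]>35)&(C[...,0]-C[...,1]>25)&(abs(Q[...,1])<28)&(Q[...,0]>40)&(Q[...,0]<90)&(Q[...,2]>-55)&(Q[...,2]<38)
    m=red&((abs(Q[...,1])>10)|(Q[...,2]<8))
    A=Q[m];print(n,"coupon",len(A))
    if len(A)>5:
        print(" tool pct",np.percentile(A,[3,50,97],axis=0).round(1).tolist(),"world mean",W[m].mean(0))
        c=A.mean(0);f=np.linalg.lstsq(np.c_[A[:,1:],np.ones(len(A))],A[:,0],rcond=None)[0];print(" fwd = a*y+b*up+c",f)
    m=(np.hypot(W[...,0]-546,W[...,1]-326)<60)&(W[...,2]>73)&(W[...,2]<88)&(np.ptp(C,axis=-1)<45)
    P=W[m];r=cv2.minAreaRect(P[:,:2].astype(np.float32));print(n,"rim",r)
    d=np.r_[np.array(r[0])-1000*np.array(s["tcp_pos"])[:2]];print("  rim in tool fwd,y",d@fw,d@T.as_matrix()[:2,1])
E
python3 fin2.py 14
```

```text
t 21.325 q [ 0.4691  0.3964 -0.0083  1.1662  0.0001  0.7941] tcp [0.4976 0.3419 0.1607] ori [-0.0001  0.1618  0.9868  0.    ] F [ 0.2434 -0.1824 -3.3257] gap 0.014427544222817232
heading -18.62288616788774
scene coupon 8
 tool pct [[46.9, -21.1, -24.9], [47.4, -18.8, 18.7], [48.0, -15.7, 27.7]] world mean [536.6157 309.2002 171.0155]
 fwd = a*y+b*up+c [ 0.109   0.0193 49.2192]
scene rim ((543.6220703125, 323.95294189453125), (79.35028076171875, 51.81318283081055), 70.55256652832031)
  rim in tool fwd,y 49.32349056187556 -2.35300052511943
top coupon 34
 tool pct [[47.3, -14.7, -36.8], [49.2, -1.8, -9.2], [51.1, 15.5, 28.7]] world mean [544.1755 325.4861 157.2868]
 fwd = a*y+b*up+c [ 0.0061  0.0203 49.4322]
top rim ((546.6311645507812, 326.3723449707031), (81.31129455566406, 54.46599197387695), 70.1009750366211)
  rim in tool fwd,y 51.40242441173627 0.9006425642103414
```

View pics/scene14.png

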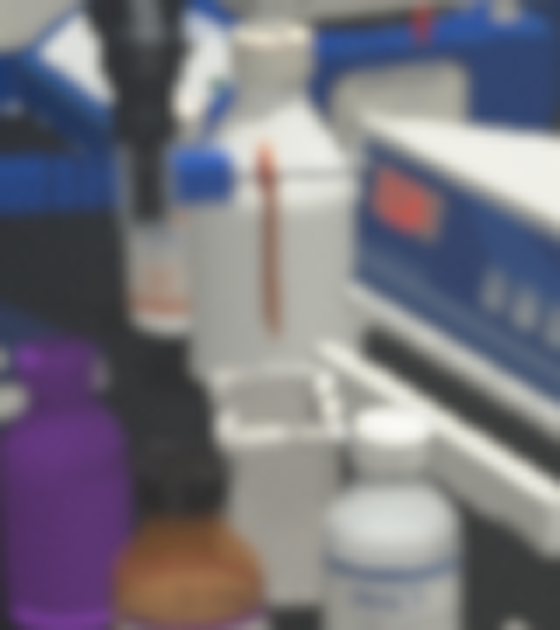

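View pics/top14.png

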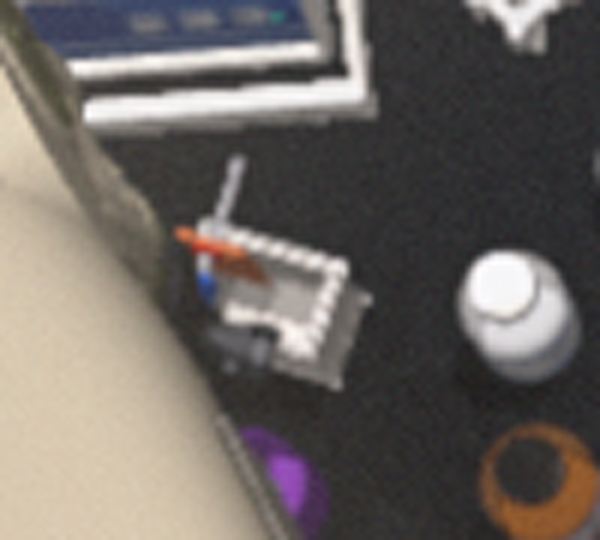

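Call:
{"method": "arm_command", "body": {"motion": [{"x": -0.5, "y": 0, "z": 1, "rx": 0, "ry": 0, "rz": 0, "hand": 1}, {"x": -1.2, "y": 0, "z": 4, "rx": 0, "ry": 0, "rz": 0, "hand": 1}, {"x": -1.2, "y": 0, "z": 8, "rx": 0, "ry": 0, "rz": 0.3, "hand": 1}, {"x": -1.2, "y": 0, "z": 12, "rx": 0, "ry": 0, "rz": 0.3, "hand": 1}, {"x": -1.2, "y": 0, "z": 15, "rx": 0, "ry": 0, "rz": 0.3, "hand": 1}, {"x": -1.2, "y": 0, "z": 17, "rx": 0, "ry": 0, "rz": 0.3, "hand": 1}, {"x": -1.2, "y": 0, "z": 18, "rx": 0, "ry": 0, "rz": 0.3, "hand": 1}, {"x": -1.2, "y": 0, "z": 18, "rx": 0, "ry": 0, "rz": 0.3, "hand": 1}, {"x": -1.2, "y": 0, "z": 18, "rx": 0, "ry": 0, "rz": 0.3, "hand": 1}]}}

```text
clock: 22.55
tcp_pos: [0.4989, 0.3416, 0.1429]
orientation: [0.0, 0.164, 0.986, 0.0]
wrist_force: [-0.1, 0.4, -3.0]
finger_gap: 0.0145
```

```bash
python3 fin2.py 15; python3 rod.py
```

```text
t 22.55 q [ 0.4676  0.4076 -0.0362  1.1268  0.0001  0.798 ] tcp [0.4989 0.3416 0.1429] ori [0.0001 0.1644 0.9864 0.0001] F [-0.0902  0.3588 -3.0457] gap 0.01452984907737232
heading -18.929681120488194
scene coupon 17
 tool pct [[46.4, -20.5, -11.6], [48.3, -16.9, 15.3], [49.0, 1.1, 25.3]] world mean [539.3407 311.8383 154.5598]
 fwd = a*y+b*up+c [-0.079  -0.0043 46.7376]
scene rim ((543.551513671875, 323.8621826171875), (81.52982330322266, 52.046241760253906), 70.85861206054688)
  rim in tool fwd,y 47.953607346067805 -2.2645594321618754
top coupon 32
 tool pct [[47.4, -15.6, -43.0], [49.3, -0.3, -8.6], [51.8, 18.0, 30.2]] world mean [545.5503 325.6357 140.1797]
 fwd = a*y+b*up+c [ 0.0255  0.0222 49.3283]
top rim ((546.0731811523438, 326.56646728515625), (79.28951263427734, 55.325439453125), 72.35264587402344)
  rim in tool fwd,y 49.46160639406827 1.11151825287592
t 22.65 q [ 0.4676  0.4075 -0.0362  1.1267  0.      0.798 ] tcp [0.4989 0.3416 0.143 ] ori [0.0001 0.1644 0.9864 0.0001] F [ 0.5561 -0.4677 -2.5582] gap 0.014183134202069675
scene blue 176
   [-63.5  -6.8  21.8]   [-56.1  -7.7  21.2]   [-49.1  -7.5  21.9]   [-42.1  -8.5  20.3]   [-35.4  -7.1  21.6]   [-29.2  -6.2  23.5]   [-22.1  -7.8  21.6]   [-2.9 -8.  22.5]   [18.6 -7.3 22.5]   [26.8 -7.6 21.4]   [32.5 -6.3 23.6]
scene other 34
   [43.4 -6.1 18.1]   [45.  -0.4 24.1]   [46.4 -3.2 12. ]   [ 46.7 -12.1  21.9]   [47.2 -5.8 16.8]   [52.8  0.3 22.6]   [62.5  0.8 19. ]   [69.9 -2.8 20.8]   [74.7 -2.8 20.6]   [78.7 -2.1 21.2]   [85.4 -2.7 24.1]   [91.1 -4.3 25.4]
top blue 6
   [26.6 -3.8 28.2]   [28.2 -5.  22.7]   [29.2 -3.1 28.9]   [31.1 -3.7 21.3]   [32.5 -0.9 24.7]   [33.1 -4.1 26.5]
top other 56
   [43.3  2.7 20.4]   [46.5  1.1 24.4]   [48.  -1.2 23.7]   [49.1  0.8 21.4]   [49.9 -2.  19.1]   [51.1 -1.1 28. ]   [55.3  3.5 22.5]   [63.1  3.7 20.3]   [72.1  3.8 20.8]   [80.6  2.9 24.7]   [88.6  4.4 22.4]   [91.9  1.5 27.3]
```

View pics/scene15.png

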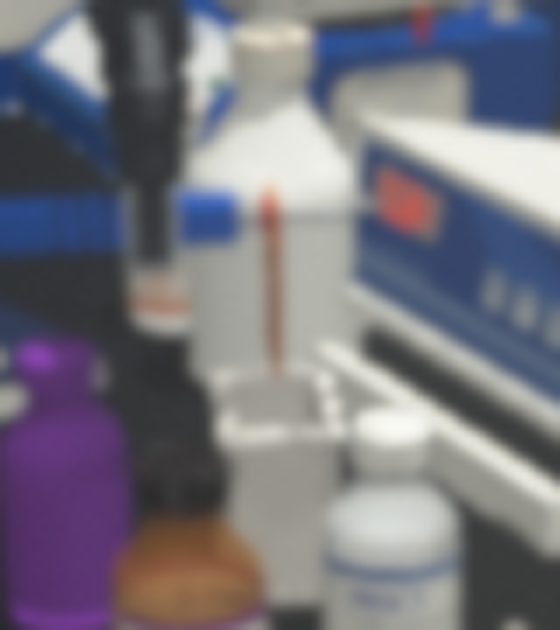

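View pics/top15.png

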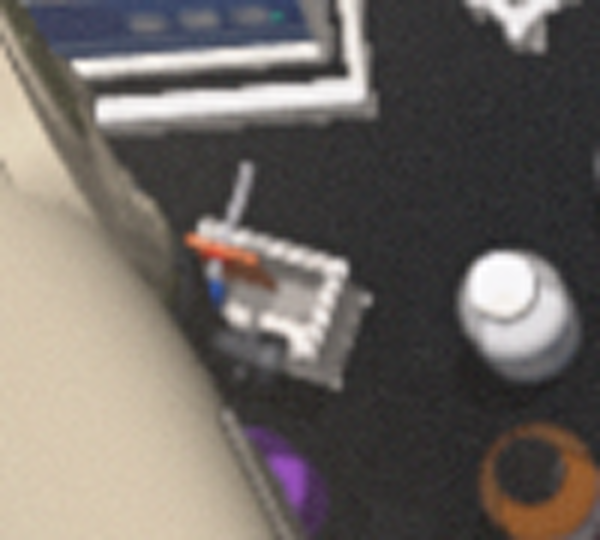

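Run:
```python
from meas import *
s=get_state();T=R.from_quat(np.array(s["orientation"])[[1,2,3,0]]).as_matrix();t=np.array(s["tcp_pos"])*1000
fw=-T[:,0];yy=T[:,1];ax=t+np.array([0,0,19.])
F=50.3
cp=[ax+fw*(F+dx)+yy*dy+np.array([0,0,dz]) for dx in(-1.5,1.5) for dy,dz in((-17,-65.5),(17,-65.5),(17,9.5),(-17,9.5),(-17,-65.5))]
a=np.radians(-19);cx=np.array([np.cos(a),np.sin(a),0]);cy=np.array([-np.sin(a),np.cos(a),0]);M=np.array([546.3,326.5,80])
def rc(hx,hy,z=0): return [M+cx*i*hx+cy*j*hy+[0,0,z] for i,j in((1,1),(1,-1),(-1,-1),(-1,1),(1,1))]
for n,c,sc,b in(("scene",(215,110,295,200),7,(-3,-2,0)),("top",(140,140,240,230),6,(0,0,0))):
    p=shot(n);im=cv2.resize(p["image"][c[1]:c[3],c[0]:c[2],::-1],None,fx=sc,fy=sc,interpolation=cv2.INTER_CUBIC)
    for L,col in((cp[:5],(0,255,0)),(cp[5:],(0,255,0)),(rc(26,38),(255,0,255)),(rc(19,31),(255,255,0))):
        u=((proj(p,(np.array(L)+b)/1000)-np.array(c[:2])+.5)*sc).astype(np.int32)
        cv2.polylines(im,[u.reshape(-1,1,2)],False,col,1)
    cv2.imwrite(f"pics/ov_{n}.png",im)
```

```text
(no output)
```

View pics/ov_scene.png

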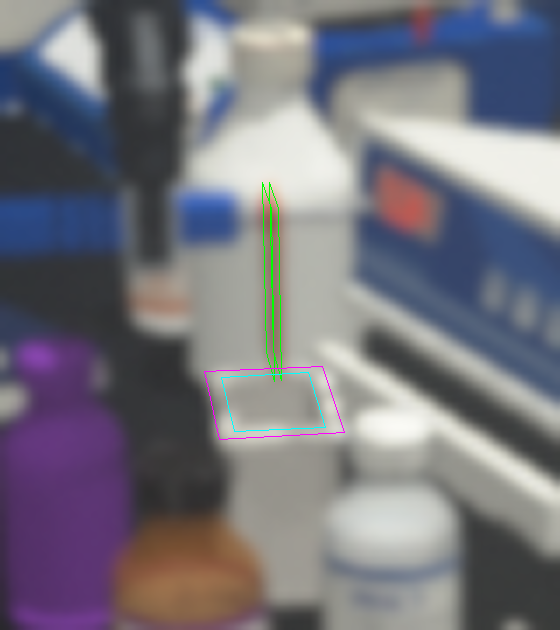

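View pics/ov_top.png

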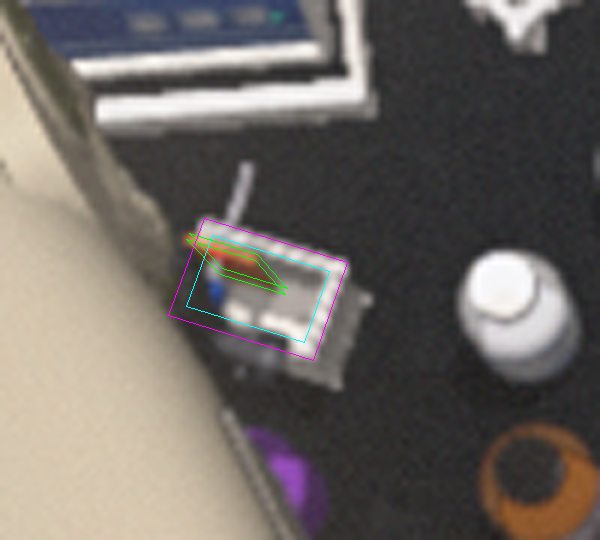

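Call:
{"method": "arm_command", "body": {"motion": [{"x": 0, "y": 0, "z": 1, "rx": 0, "ry": 0, "rz": 0, "hand": 1}, {"x": 0, "y": 0, "z": 2, "rx": 0, "ry": 0, "rz": 0, "hand": 1}, {"x": 0, "y": 0, "z": 3, "rx": 0, "ry": 0, "rz": 0, "hand": 1}, {"x": 0, "y": 0, "z": 3, "rx": 0, "ry": 0, "rz": 0, "hand": 1}, {"x": 0, "y": 0, "z": 3, "rx": 0, "ry": 0, "rz": 0, "hand": 1}, {"x": 0, "y": 0, "z": 3, "rx": 0, "ry": 0, "rz": 0, "hand": 1}, {"x": 0, "y": 0, "z": 3, "rx": 0, "ry": 0, "rz": 0, "hand": 1}, {"x": 0, "y": 0, "z": 3, "rx": 0, "ry": 0, "rz": 0, "hand": 1}]}}

```text
clock: 23.85
tcp_pos: [0.4989, 0.3416, 0.1399]
orientation: [0.0, 0.164, 0.986, 0.0]
wrist_force: [0.1, 0.0, -2.4]
finger_gap: 0.0144
```

```bash
python3 fin2.py 16
python3 - <<'E'
from h import *
p=shot("scene");save(p,"scene17.png",None,1.4)
W=cloud(p)*1000;C=p["image"].astype(int);s=get_state()
m=(C[...,0]-C[...,2]>25)&(np.hypot(W[...,0]-543,W[...,1]-324)<40)&(W[...,2]>85);P=W[m];print(len(P),P[:,2].min(),np.percentile(P[:,2],[3,97]))
E
```

```text
t 23.85 q [ 0.4676  0.4094 -0.0412  1.12    0.0001  0.798 ] tcp [0.4989 0.3416 0.1399] ori [0.     0.1644 0.9864 0.0001] F [ 0.1454  0.0228 -2.4119] gap 0.014413572514077676
heading -18.930160670765382
scene coupon 18
 tool pct [[45.1, -19.7, -14.9], [48.3, -16.4, 16.0], [49.1, 13.1, 26.6]] world mean [539.964  314.2702 152.1147]
 fwd = a*y+b*up+c [-0.0639 -0.0172 47.1112]
scene rim ((543.482666015625, 324.4052734375), (80.00778198242188, 51.93440246582031), 71.10135650634766)
  rim in tool fwd,y 47.73830525913091 -1.7608199022004787
top coupon 33
 tool pct [[46.6, -16.9, -34.9], [49.1, -6.1, -6.7], [51.0, 16.8, 35.1]] world mean [544.3795 323.5731 139.3608]
 fwd = a*y+b*up+c [ 0.0285  0.0263 48.934 ]
top rim ((548.2378540039062, 326.7485046386719), (83.27174377441406, 53.30938720703125), 67.20774841308594)
  rim in tool fwd,y 51.47612727183333 1.9983330685719314
115 93.73801710869326 [101.71646928 500.94303325]
```

View pics/scene17.png

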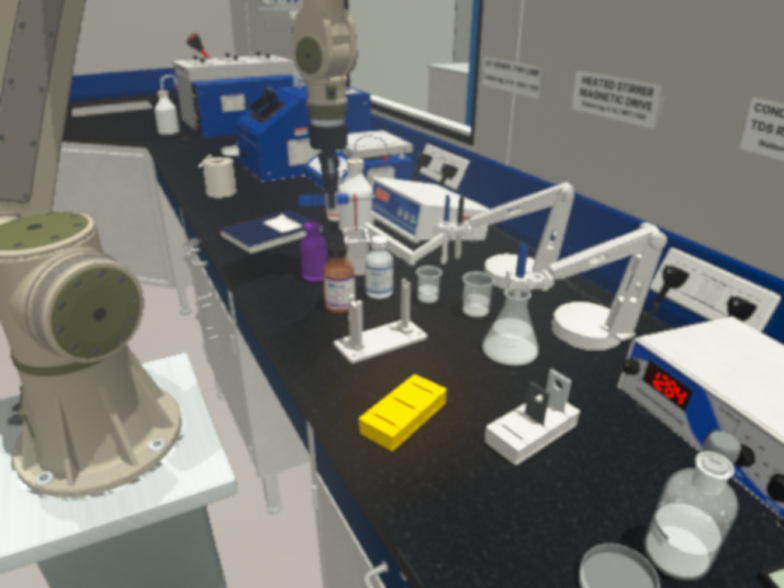

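```bash
python3 -c "
from h import *
s=st();print(np.abs(s['qvel']).max());print(hand_in())"
```

```text
t 24.0 q [ 0.4676  0.4094 -0.0413  1.1201  0.      0.798 ] tcp [0.4989 0.3415 0.1398] ori [0.     0.1644 0.9864 0.    ] F [ 0.206   0.4746 -3.12  ] gap 0.014310322010376023
0.04908439544929536
the job is handed in; nothing more can be done
None
```

The copper coupon hangs by its eye on the dipping hook. The arm holds the hook by its blue handle with the coupon over the cell mouth, and I handed the job in at 24 s of the 67 s allowed.

**Last checks**
- **Centring:** the coupon is about 0–2 mm from the middle of the mouth. The two cameras disagree with each other by about 2–3 mm.
- **Squareness:** the hook heading is -18.9°. Most readings of the cell's rim give -18° to -20°. The last top-camera one gave about -23°, but the arm hides part of the rim in that view.
- **Height:** the lower edge is about 14–16 mm above the rim, by the arm pose and the scene camera.
- **Level and grip:** the rod is level to about 1°, and the grip is steady at 100 N.
- **Surroundings:** in the last picture the bottles and the cell stand where they were, the other two coupons are still in the rack, and the wrist force is just the load.

**What did not go exactly as planned**
- **Coupon slid on the rod:** it moved from mid-rod to about the red collar, probably while the hook was lifted. It still hangs between the collar and the tip, but it is not at the best seat point. I placed it over the cell from its actual position.
- **Extra push at release:** a mistake in one command lowered the hand about 2 mm while it was letting go of the coupon on the rod. I saw no force spike, and neither the hook nor the coupon looked displaced afterwards.

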